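Make up two water-sampling kits

TASK

Make up the two sampling kits from the containers on the bench. In the longer, three-bay carrier put the lidded sample cup in the widest bay, the large brown bottle in the middle bay and the slim vial in the narrowest; in the shorter, two-bay carrier put the square white bottle in the wider bay and the small brown bottle in the narrower. Stand each one upright on the floor of its bay, set down gently rather than dropped, and leave the beaker, the conical flask and the porcelain dish standing where they are.

Things in the scene. Friction and masses are not known exactly. Their poses are not given: they have to be found in the camera images.
- carrier_three: Well-water kit (mm): the longer carrier, 216 x 88, blue tray, fixed, walls 30 high, 4 thick; origin: centre of underside, bay floors 4 above it; x along its length, z up; any yaw. All bays 80 wide (y -40 to 40). Three bays in a row: widest at one end (80 long, x -104 to -24, centre -64), middle (72 long, x -20 to 52, centre 16), narrowest at the other end (48 long, x 56 to 104, centre 80).
- carrier_two: Tap-water kit (mm): the shorter carrier, 136 x 88, blue tray, fixed, walls 30 high, 4 thick; origin: centre of underside, bay floors 4 above it; x along its length, z up; any yaw. All bays 80 wide (y -40 to 40). Two bays: the wider (74 long, x -64 to 10, centre -27) and the narrower (50 long, x 14 to 64, centre 39).
- sample_cup: Lidded sample cup, closed, of clear whitish plastic: 70 mm high, body 46 mm across at the foot and 53 mm under the lid, with a wide flat white screw lid 58 mm across from 55 to 70 mm height; grip it by the lid. About 70 g. Origin: centre of its underside; z is its axis, up when it stands.
- amber_large: Large brown glass bottle with paper band and black screw cap: 90 mm high, round body 50 mm across and straight up to 57 mm, cap 38 mm across from 72 to 90 mm. About 150 g. Origin: centre of its underside; z is its axis, up when it stands.
- vial: Slim clear glass vial with paper band and white screw cap: 88 mm high, straight body 28 mm across up to 68 mm, cap 24 mm across from 74 to 88 mm. About 50 g. Origin: centre of its underside; z is its axis, up when it stands.
- square_bottle: Square white plastic bottle: 88 mm high, body 46 x 46 mm with straight sides up to 60 mm (its x and y axes are square to the sides), round white cap 34 mm across from 73 to 88 mm. About 90 g. Origin: centre of its underside; z is its axis, up when it stands.
- amber_small: Small brown glass bottle, like the large one but 72 mm high: round body 32 mm across, straight up to 45 mm, black cap 22 mm across from 57 to 72 mm. About 60 g. Origin: centre of its underside; z is its axis, up when it stands.
- beaker: Bystander: open clear glass beaker, 50 mm across, 65 mm high, loose; belongs to no kit. Origin: centre of its underside; z is its axis, up when it stands.
- flask: Bystander: conical clear glass flask with a dark stopper, 51 mm across at the foot, 22 mm at the neck, 89 mm high, loose; belongs to no kit. Origin: centre of its underside; z is its axis, up when it stands.
- dish: Bystander: shallow white porcelain dish, 70 mm across at the rim, 28 mm high, loose; belongs to no kit. Origin: centre of its underside; z is its axis, up when it stands.
Mind the look-alikes: they are no part of the job. Leave any pink or yellow look-alike of the amber_large alone.

How it is judged:
At the end, for the whole second after the job is handed in: Each container stands in its own bay: centre of its underside inside the bay's outline and under 10 mm above the carrier's underside, lean under 0.12 rad, at rest (0.02 m/s, 0.2 rad/s). Beaker, flask and dish within 30 mm of their start, lean under 0.2 rad (x of sample_cup in the frame of carrier_three between -0.104 and -0.024 m and y of sample_cup in the frame of carrier_three between -0.04 and 0.04 m and z of each of sample_cup, amber_large, vial in the frame of carrier_three below 0.01 m and angle between each of sample_cup, amber_large, vial, square_bottle, amber_small's own z axis and vertical below 0.12 rad and linear speed of each of sample_cup, amber_large, vial, square_bottle, amber_small below 0.02 m/s and angular speed of each of sample_cup, amber_large, vial, square_bottle, amber_small below 0.2 rad/s and x of amber_large in the frame of carrier_three between -0.02 and 0.052 m and y of amber_large in the frame of carrier_three between -0.04 and 0.04 m and x of vial in the frame of carrier_three between 0.056 and 0.104 m and y of vial in the frame of carrier_three between -0.04 and 0.04 m and x of square_bottle in the frame of carrier_two between -0.064 and 0.01 m and y of square_bottle in the frame of carrier_two between -0.04 and 0.04 m and z of each of square_bottle, amber_small in the frame of carrier_two below 0.01 m and x of amber_small in the frame of carrier_two between 0.014 and 0.064 m and y of amber_small in the frame of carrier_two between -0.04 and 0.04 m and distance of each of beaker, flask, dish from where it was at the start of the episode below 0.03 m and angle between each of beaker, flask, dish's own z axis and vertical below 0.2 rad); the robot touches nothing.
It fails at once if a container is dropped into a carrier: it moves faster than 0.6 m/s (a free fall of about 18 mm) with its underside below the carrier's rim ((z of sample_cup in the frame of carrier_three below 0.03 m and horizontal distance between sample_cup and carrier_three below 0.1 m and linear speed of sample_cup above 0.6 m/s) or (z of sample_cup in the frame of carrier_two below 0.03 m and horizontal distance between sample_cup and carrier_two below 0.1 m and linear speed of sample_cup above 0.6 m/s) or (z of amber_large in the frame of carrier_three below 0.03 m and horizontal distance between amber_large and carrier_three below 0.1 m and linear speed of amber_large above 0.6 m/s) or (z of amber_large in the frame of carrier_two below 0.03 m and horizontal distance between amber_large and carrier_two below 0.1 m and linear speed of amber_large above 0.6 m/s) or (z of vial in the frame of carrier_three below 0.03 m and horizontal distance between vial and carrier_three below 0.1 m and linear speed of vial above 0.6 m/s) or (z of vial in the frame of carrier_two below 0.03 m and horizontal distance between vial and carrier_two below 0.1 m and linear speed of vial above 0.6 m/s) or (z of square_bottle in the frame of carrier_three below 0.03 m and horizontal distance between square_bottle and carrier_three below 0.1 m and linear speed of square_bottle above 0.6 m/s) or (z of square_bottle in the frame of carrier_two below 0.03 m and horizontal distance between square_bottle and carrier_two below 0.1 m and linear speed of square_bottle above 0.6 m/s) or (z of amber_small in the frame of carrier_three below 0.03 m and horizontal distance between amber_small and carrier_three below 0.1 m and linear speed of amber_small above 0.6 m/s) or (z of amber_small in the frame of carrier_two below 0.03 m and horizontal distance between amber_small and carrier_two below 0.1 m and linear speed of amber_small above 0.6 m/s)).
It fails at once if the beaker, flask or dish is shoved more than 30 mm or tipped by more than 0.5 rad (distance of any of beaker, flask, dish from where it was at the start of the episode above 0.03 m or angle between any of beaker, flask, dish's own z axis and vertical above 0.5 rad).
It also fails if it takes over 120 s, if anything falls off the work surface, if the arm or the gripper's body presses on something with over 40 N, if the wrist force passes 120 N, or if a joint passes its speed limit or range.

ROBOT

A 7-joint arm with a two-finger parallel gripper is mounted at the origin on the work surface. World frame = base frame: x ahead of the robot, y to its left, z up, the work surface at z = 0. Lengths are in m, angles in rad, forces in N, time in s.
With the tool pointing down it reaches from about 0.425 to 0.875 m from the base axis. Payload 4.7 kg.
Tool frame: the origin (TCP) lies midway between the tips of the shut fingers; the grasp point (between the pads) lies 19 mm behind it; x points along the fingers, y is the direction in which the jaws open and shut, and the axes are right-handed (so a half turn about x gives the same grasp; the last joint's range is limited). The gripper opens to 87 mm and grips with 3 to 60 N. Pads are 19 mm wide; open, the fingers measure 117 mm over their backs; the gripper's body (75 mm by 190 mm) begins 51 mm behind the grasp point.
Start: joints at [-1.13, 0.321, -0.07, 1.45, 0.023, 1.371, -0.057], TCP at [0.269, 0.592, 0.193] pointing down, gripper open.
Joint ranges: [-2.86, 2.86], [-0.3, 2.09], [-1.38, 1.24], [0.06, 2.45], [-1.56, 4.7], [0.09, 2.05], [-2.69, 2.69]. Speed limits (rad/s): [2.57, 2.57, 3.14, 3.14, 3.14, 3.14, 3.14].

INTERFACE

Orientations are given as a rotation vector (axis times angle).
In Python, from bench import ctrl gives the robot as it stands. The module is installed in compiled form; this text tells all that it offers.
- The arm moves only by the shell command python3 -m jog 'ROWS' [FORCE]. ROWS is JSON, a list of rows, each an object with "rot": the turn, a rotation vector about the tool's x, y, z in units of 5 degrees (1.0 is 5 degrees), a list of three; "travel": the shift along the tool's x, y, z in units of 0.3 m (1.0 is 0.3 m), a list of three; "jaw": the closure, from -1 (fully open) to 1 (shut), so that 0 is half open. In form: [{"rot": [ax, ay, az], "travel": [tx, ty, tz], "jaw": jaw}, ...]. A call has 1 to 8 rows; each row shifts and turns the commanded pose from where the row before left it, along the tool's axes as they then stand; what a row does not reach is not made up. A row lasts 1/10 s, in which the tool goes at most 50 mm and 8.59 degrees, less where a joint would pass 70% of its speed; a pose out of reach is approached as far as the arm can. A call with a number of a shift or a turn outside -1 to 1 is refused whole. A call with a gripper value outside its range is refused whole. The fingers move at their own pace and stop on an object; FORCE is the grip in N (left out, the last holds). Time passes only in rows, so rows that do not move let the fingers close. It gives the time, the measured TCP pose, the force and the opening at its end, in the units of the state.
- ctrl.get_state(): the state, without advancing time (a new reading comes with each control period).
- ctrl.get_image(name): name is "side" or "top"; returns the picture (384x512x3 uint8, red, green, blue); there is no depth.
- ctrl.camera_model(name): a dict with "mtx" (3x3 intrinsics, pixels), "k1" (the pictures are not rectified: a ray, as slopes to the right and down, at radius r is drawn at 1 + k1 r^2 times it, then the intrinsics apply), "extrinsics" (4x4, takes a point from world to camera coordinates). Camera axes: x right, y up, looking along -z (the intrinsics and any distortion apply to the point x, -y, -z); pixel columns grow to the right and rows downward; lengths in m; the calibration is good to about 2 mm. A picture is of the moment at which its call begins. camera_model takes no time and is no camera call.
- ctrl.close_job(): hands the job in, once; it reports no verdict.
The state is a dict: "time": time; "joint_positions": joint angles; "qd": joint speeds; "joint_torque": joint torques, N m; "position": TCP position; "tool_rot": TCP orientation; "ft_force": force on the tool from outside, world axes, zero at the start; "torque": the same for the moment, N m; "grip_width": opening from 0.0 (shut) to 1.0 (fully open).
Only numpy, scipy, OpenCV 4.12 (cv2) and the standard library are available. Lean on these libraries where they do the work, as an engineer would, in place of code of your own. Each camera call takes 0.05 s, during which the arm holds its last target.

## Working session

There is one attempt and no reset: what is moved stays moved. The work goes in short steps, Python scripts to look and compute and a shell command to move; the robot and the scene stay as the last step left them, time stands still between calls to the robot, and variables do not carry over. Pictures are saved under pics/ and viewed, and the job is handed in when it is done.

```bash
mkdir -p pics; ls; python3 - <<'E'
from bench import ctrl
import cv2
print(ctrl.get_state())
for n in ("side","top"):
    im=ctrl.get_image(n); cv2.imwrite(f"pics/{n}0.png",im[:,:,::-1])
    print(n,ctrl.camera_model(n))
E
```

```text
pics
{'time': 0.0, 'joint_positions': array([-1.12989941,  0.32184475, -0.07008013,  1.45165971,  0.02256831,
        1.37079801, -0.05690263]), 'qd': array([-0.00027931, -0.00091067, -0.00118837, -0.00044539, -0.0010074 ,
        0.00153885, -0.00079702]), 'joint_torque': array([-7.61686283e-05, -4.91273367e+01, -4.03603585e-01, -3.12541544e+01,
       -6.36838214e-02,  4.33897250e-02,  1.77861148e-04]), 'position': array([0.26886107, 0.59112363, 0.19225507]), 'tool_rot': array([ 0.33325092,  1.54509565, -0.33624294]), 'ft_force': array([ 0.36090795,  0.85408598, -1.02352906]), 'torque': array([0.02394737, 0.05790111, 0.0271534 ]), 'grip_width': 0.992799064292973}
side {'mtx': array([[395.51799774,   0.        , 257.65476065],
       [  0.        , 395.51799774, 187.18189837],
       [  0.        ,   0.        ,   1.        ]]), 'k1': 0.03315521436792517, 'extrinsics': array([[ 0.94364887, -0.33032142,  0.02036081, -0.5377037 ],
       [ 0.22719504,  0.69132008,  0.68590011, -0.16507303],
       [-0.24064333, -0.64262299,  0.7274108 , -0.89029604],
       [ 0.        ,  0.        ,  0.        ,  1.        ]])}
top {'mtx': array([[447.2752462 ,   0.        , 260.26199356],
       [  0.        , 447.2752462 , 193.81044433],
       [  0.        ,   0.        ,   1.        ]]), 'k1': 0.05164318004726988, 'extrinsics': array([[-0.02274569, -0.99915145, -0.03433675,  0.02911495],
       [ 0.99410053, -0.02624733,  0.10523881, -0.58605653],
       [-0.10605075, -0.03174045,  0.993854  , -0.9586039 ],
       [ 0.        ,  0.        ,  0.        ,  1.        ]])}
```

View pics/side0.png

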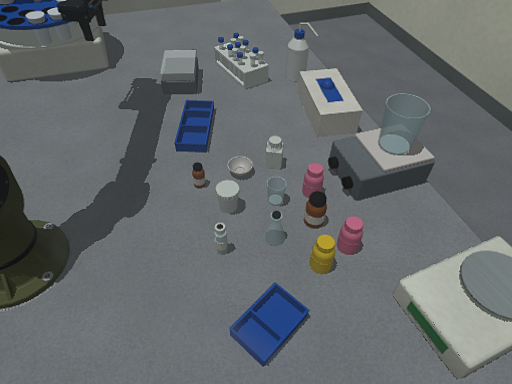

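View pics/top0.png

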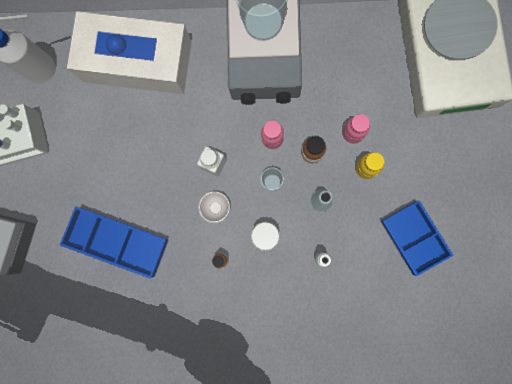

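The side view shows the arm clear of the scene. The top view shows these, by pixel:
- **Targets:** large brown (314,148), small brown (220,260), vial (324,259), cup (265,236), square bottle (210,159).
- **Bystanders:** beaker (272,179), flask (322,199), dish (214,207).
- **Look-alikes:** pink (272,134) and (357,128), yellow (371,165).
- **Carriers:** three-bay around (114,241), two-bay around (417,237).

Next I'll look at close crops.

```bash
cat > h.py <<'E'
import numpy as np, cv2
from bench import ctrl
from scipy.spatial.transform import Rotation as R
def P(n,X):
    m=ctrl.camera_model(n);X=np.atleast_2d(X);E=m['extrinsics'];c=X@E[:3,:3].T+E[:3,3]
    s=np.c_[c[:,0],-c[:,1]]/(-c[:,2:3]); r2=(s**2).sum(1,keepdims=True); s=s*(1+m['k1']*r2)
    return s*[m['mtx'][0,0],m['mtx'][1,1]]+m['mtx'][:2,2]
def Q(n,uv,z):
    m=ctrl.camera_model(n);E=m['extrinsics']
    p=cv2.undistortPoints(np.array(uv,float).reshape(-1,1,2),m['mtx'],np.array([m['k1'],0,0,0,0.])).reshape(-1,2)
    d=np.c_[p[:,0],-p[:,1],-np.ones(len(p))]@E[:3,:3]; o=-E[:3,:3].T@E[:3,3]
    z=np.broadcast_to(z,len(p)); t=(z-o[2])/d[:,2]
    return o+d*t[:,None]
def crop(src,dst,x0,y0,x1,y1,s):
    im=cv2.imread(src)[y0:y1,x0:x1]; im=cv2.resize(im,None,fx=s,fy=s,interpolation=cv2.INTER_CUBIC)
    cv2.imwrite(dst,im)
E
python3 - <<'E'
from h import *
crop('pics/top0.png','pics/c1.png',190,100,390,275,4-0.6*0) if 0 else None
crop('pics/top0.png','pics/c1.png',190,110,390,275,3.6)
crop('pics/top0.png','pics/c2.png',50,195,180,285,6)
crop('pics/top0.png','pics/c3.png',370,190,465,285,6)
crop('pics/side0.png','pics/c4.png',170,120,370,280,3.7)
uv=[[314,148],[220,260],[324,259],[265,236],[210,159]]
print(Q('top',uv,[.09,.072,.088,.07,.088]).round(3))
E
```

```text
[[ 0.674 -0.102  0.09 ]
 [ 0.445  0.101  0.072]
 [ 0.443 -0.114  0.088]
 [ 0.493  0.006  0.07 ]
 [ 0.657  0.117  0.088]]
```

View pics/c1.png

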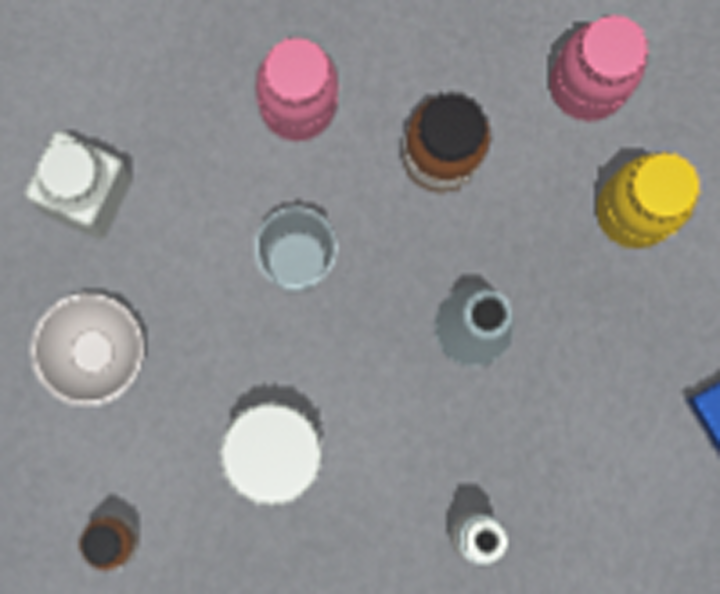

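View pics/c2.png

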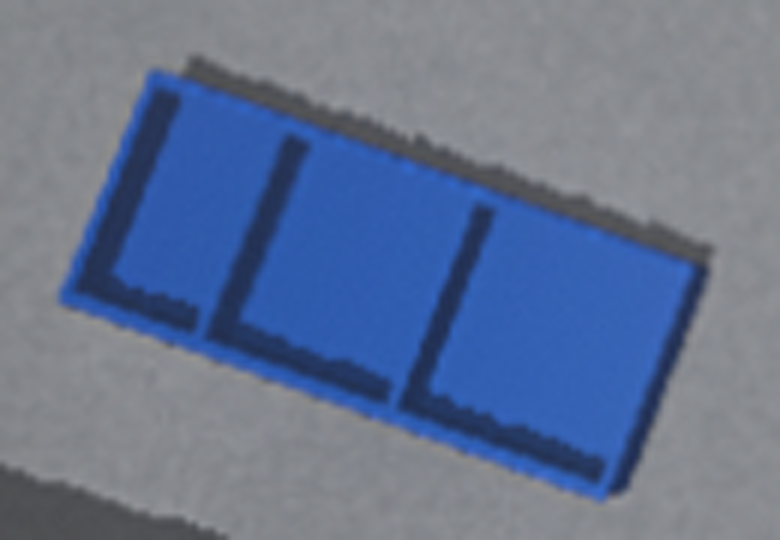

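View pics/c3.png

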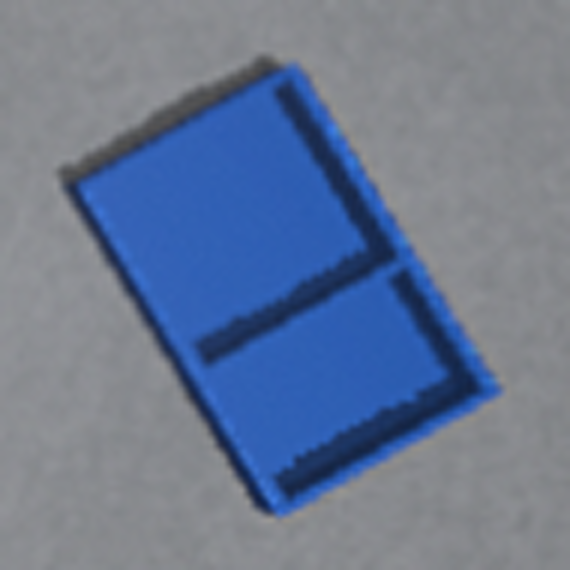

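View pics/c4.png

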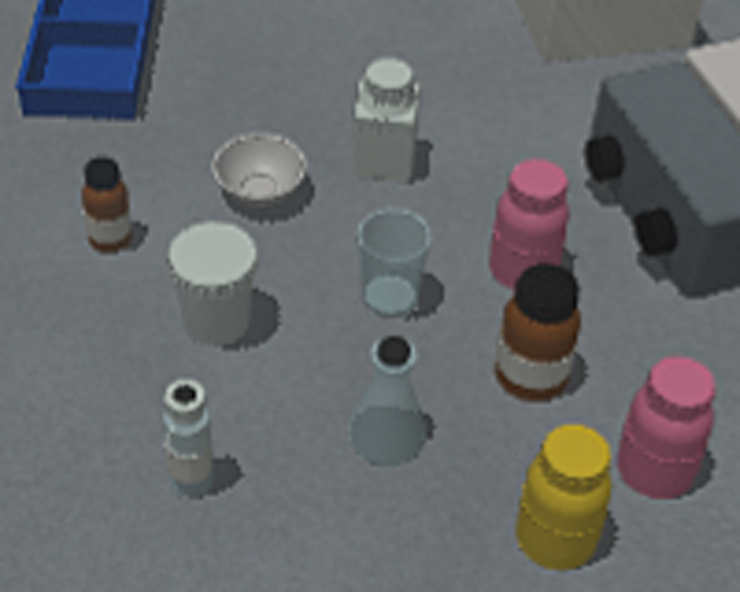

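```bash
python3 - <<'E'
from h import *
N=['large','vial','cup','square','small','beaker','flask','dish']
z=np.array([.09,.088,.07,.088,.072,.065,.089,.028])
a=np.array([[453,126],[484,540],[271,453],[68,166],[102,544],[295,244],[488,313],[88,348]])
t=(a+.5)/3.6+[190,110]-.5
b=np.array([[548,284],[186,392],[213,252],[390,75],[102,168],[394,238],[393,351],[259,165]])
s=(b+.5)/3.7+[170,120]-.5
T=Q('top',t,z);S=Q('side',s,z)
for n,x,y in zip(N,T,S): print(n,x[:2].round(4),y[:2].round(4))
c=np.array([[152,72],[65,298],[605,497],[705,262]]);k=(c+.5)/6+[50,195]-.5
X=Q('top',k,.03);print(X.round(4),[np.linalg.norm(X[i]-X[i-1]).round(4) for i in range(4)],X.mean(0))
c=np.array([[295,66],[68,183],[278,513],[498,391]]);k=(c+.5)/6+[370,190]-.5
X=Q('top',k,.03);print(X.round(4),[np.linalg.norm(X[i]-X[i-1]).round(4) for i in range(4)],X.mean(0))
# square bottle shoulder
q=np.array([[62,132],[130,162],[98,235],[27,192]]);k=(q+.5)/3.6+[190,110]-.5
print(Q('top',k,.06).round(4))
r=R.from_rotvec(ctrl.get_state()['tool_rot']).as_matrix();print(r.round(3))
E
```

```text
large [ 0.6808 -0.1052] [ 0.6794 -0.1048]
vial [ 0.4421 -0.1143] [ 0.4411 -0.1141]
cup [0.4941 0.0057] [0.4919 0.0057]
square [0.6642 0.1203] [0.6587 0.1183]
small [0.4438 0.1051] [0.4411 0.1042]
beaker [ 0.6177 -0.0115] [ 0.6116 -0.0152]
flask [ 0.5711 -0.1214] [ 0.5674 -0.1241]
dish [0.5618 0.1181] [0.5584 0.1181]
[[0.5691 0.4274 0.03  ]
 [0.4868 0.4572 0.03  ]
 [0.4097 0.2586 0.03  ]
 [0.4937 0.2223 0.03  ]] [np.float64(0.2185), np.float64(0.0876), np.float64(0.213), np.float64(0.0915)] [0.48982751 0.34139402 0.03      ]
[[ 0.5629 -0.3293  0.03  ]
 [ 0.5224 -0.2464  0.03  ]
 [ 0.4037 -0.3134  0.03  ]
 [ 0.4453 -0.3925  0.03  ]] [np.float64(0.1335), np.float64(0.0923), np.float64(0.1363), np.float64(0.0893)] [ 0.48355081 -0.32039869  0.03      ]
[[0.6907 0.1279 0.06  ]
 [0.6711 0.0869 0.06  ]
 [0.6271 0.1068 0.06  ]
 [0.6545 0.1495 0.06  ]]
[[-0.001  0.414  0.91 ]
 [-0.002  0.91  -0.414]
 [-1.    -0.002  0.   ]]
```

```bash
cat >> h.py <<'E'
C={'three':(216,[-104,-24,-20,52,56,104]),'two':(136,[-64,10,14,64])}
def car_pts(k,p):
    L,_=C[k];h=L/2000;pts=np.array([[-h,-.044],[h,-.044],[h,.044],[-h,.044]])
    c,s=np.cos(p[2]),np.sin(p[2]);return np.c_[pts@np.array([[c,s],[-s,c]])+p[:2],np.full(4,.03)]
def bay(k,p,x,y=0):
    c,s=np.cos(p[2]),np.sin(p[2]);return np.array([p[0]+c*x-s*y,p[1]+s*x+c*y])
E
python3 - <<'E'
from h import *
from scipy.optimize import minimize
res={}
for k,p0 in (('three',(.49,.341,1.21)),('two',(.4836,-.3204,3.644))):
    # silhouette fit: blue mask vs rendered hull of rim+base in both views
    obs={}
    for n in('top','side'):
        im=cv2.imread(f'pics/{n}0.png').astype(int)
        m=((im[:,:,0]-im[:,:,2])>25)
        hull=P(n,np.r_[car_pts(k,p0),car_pts(k,p0)*[1,1,0]])
        lo=hull.min(0).astype(int)-8;hi=hull.max(0).astype(int)+8
        w=np.zeros_like(m);w[lo[1]:hi[1],lo[0]:hi[0]]=1
        obs[n]=((m&w)*255).astype(np.uint8)
        obs[n]=cv2.morphologyEx(obs[n],cv2.MORPH_CLOSE,np.ones((5,5)))
    def cost(p,ns=('top','side')):
        t=0
        for n in ns:
            X=car_pts(k,p);h=cv2.convexHull(P(n,np.r_[X,X*[1,1,0]]).astype(np.float32))
            a=np.zeros((384*4,512*4),np.uint8);cv2.fillConvexPoly(a,np.round((h+.5)*4-.5).astype(np.int32),255)
            a=cv2.resize(a,(512,384),interpolation=cv2.INTER_AREA).astype(float)
            t+=np.abs(a-obs[n]).sum()/255
        return t
    for ns in(('top',),('side',),('top','side')):
        r=minimize(cost,p0,args=(ns,),method='Nelder-Mead',options=dict(initial_simplex=np.array([p0,np.add(p0,[.006,0,0]),np.add(p0,[0,.006,0]),np.add(p0,[0,0,.04])])))
        print(k,ns,r.x.round(4),np.degrees(r.x[2]).round(1),r.fun.round(0),[obs[n].sum()//255 for n in ns])
    res[k]=r.x
for k,b in (('three',[-.064,.016,.08]),('two',[-.027,.039])): print(k,[bay(k,res[k],x).round(4) for x in b])
np.save('car.npy',[res['three'],res['two']])
a=np.array([[614,48],[665,185],[296,68]]);print(Q('top',(a+.5)/3.6+[190,110]-.5,.09).round(3))
im=cv2.resize(cv2.imread('pics/top0.png'),None,fx=1.5,fy=1.5)
for k in res:
    X=car_pts(k,res[k])
    cv2.polylines(im,[np.round(P('top',X)*1.5+.25).astype(int)],True,(0,255,255))
    for x in C[k][1]:
        q=[np.r_[bay(k,res[k],x/1000,y),.004 ] for y in(-.04,.04)];q=np.round(P('top',q)*1.5+.25).astype(int);cv2.line(im,tuple(map(int,q[0])),tuple(map(int,q[1])),(0,0,255))
cv2.imwrite('pics/ov.png',im)
E
```

```text
three ('top',) [0.4889 0.3444 1.2018] 68.9 129.0 [np.uint64(4324)]
three ('side',) [0.4863 0.3452 1.2038] 69.0 42.0 [np.uint64(1636)]
three ('top', 'side') [0.4877 0.345  1.201 ] 68.8 217.0 [np.uint64(4324), np.uint64(1636)]
two ('top',) [ 0.4835 -0.3237  3.63  ] 208.0 60.0 [np.uint64(2962)]
two ('side',) [ 0.4813 -0.3197  3.6303] 208.0 91.0 [np.uint64(3538)]
two ('top', 'side') [ 0.4819 -0.3214  3.6326] 208.1 304.0 [np.uint64(2962), np.uint64(3538)]
three [array([0.4646, 0.2853]), array([0.4935, 0.3599]), array([0.5166, 0.4196])]
two [array([ 0.5057, -0.3086]), array([ 0.4475, -0.3397])]
[[ 0.724 -0.2    0.09 ]
 [ 0.642 -0.225  0.09 ]
 [ 0.718 -0.015  0.09 ]]
```

View pics/ov.png

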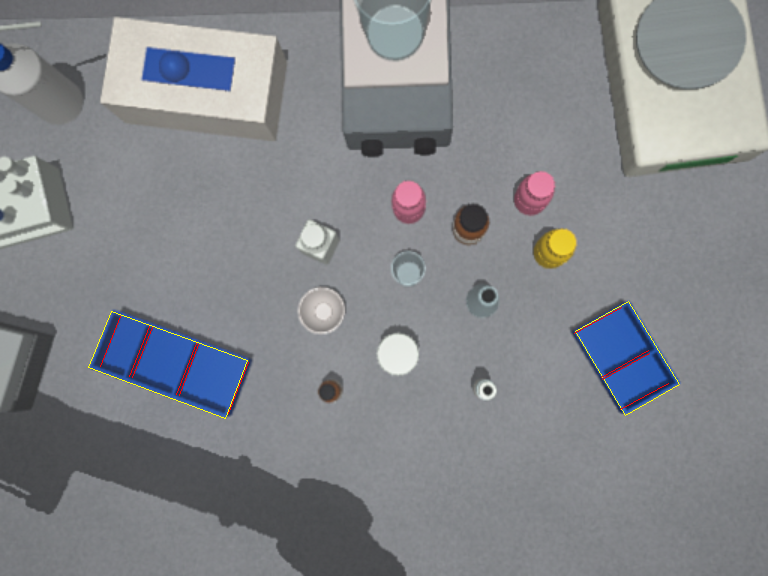

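```bash
cat >> h.py <<'E'
def d(x,y,z,yaw):
    s=ctrl.get_state();M=R.from_rotvec(s['tool_rot']).as_matrix()
    a=np.radians(yaw);T=np.c_[[0,0,-1],[np.cos(a),np.sin(a),0],[np.sin(a),-np.cos(a),0]]
    rv=R.from_matrix(M.T@T).as_rotvec(degrees=True)
    dw=np.array([x,y,z])-s['position']
    print('t',round(s['time'],2),'pos',s['position'].round(4),'yaw',round(np.degrees(np.arctan2(M[1,1],M[0,1])),2),'F',s['ft_force'].round(1),'w',round(s['grip_width'],3),'maxqd',abs(s['qd']).max().round(2))
    print('rot units',(rv/5).round(2)); print('travel units in target axes',(T.T@dw/.3).round(3),' in current axes',(M.T@dw/.3).round(3))
E
python3 -c "
from h import *
d(.493,.0057,.18,-21)"
python3 -m jog '[{"rot":[1,0,0],"travel":[0,0,0],"jaw":-1},{"rot":[1,0,0],"travel":[0,0,0],"jaw":-1},{"rot":[1,0,0],"travel":[0,0,0],"jaw":-1},{"rot":[1,0,0],"travel":[0,0,0],"jaw":-1},{"rot":[1,0,0],"travel":[0,0,0],"jaw":-1},{"rot":[1,0,0],"travel":[0,0,0],"jaw":-1},{"rot":[1,0,0],"travel":[0,0,0],"jaw":-1},{"rot":[1,0,0],"travel":[0,0,0],"jaw":-1}]' 20
python3 -c "
from h import *
d(.493,.0057,.18,-21)"
```

```text
t 0.1 pos [0.2689 0.5912 0.1924] yaw 65.55 F [0.3 0.7 0.3] w 1.002 maxqd 0.0
rot units [1.731e+01 2.000e-02 1.000e-02]
travel units in target axes [0.041 1.397 1.554]  in current axes [ 0.044 -1.467  1.488]
time: 0.9
position: [0.269, 0.5914, 0.1927]
tool_rot: [0.877, 1.386, -0.878]
ft_force: [-0.2, -0.3, 0.4]
grip_width: 1.0
t 0.9 pos [0.269  0.5914 0.1927] yaw 25.34 F [-0.2 -0.3  0.4] w 1.0 maxqd 0.84
rot units [9.27 0.01 0.  ]
travel units in target axes [0.042 1.397 1.555]  in current axes [ 0.044 -0.161  2.084]
```

```bash

python3 -m jog '[{"rot":[1,0,0],"travel":[0,0,0],"jaw":-1},{"rot":[1,0,0],"travel":[0,0,0],"jaw":-1},{"rot":[1,0,0],"travel":[0,0,0],"jaw":-1},{"rot":[1,0,0],"travel":[0,0,0],"jaw":-1},{"rot":[1,0,0],"travel":[0,0,0],"jaw":-1},{"rot":[1,0,0],"travel":[0,0,0],"jaw":-1},{"rot":[1,0,0],"travel":[0,0,0],"jaw":-1},{"rot":[1,0,0],"travel":[0,0,0],"jaw":-1}]' 20 >/dev/null
python3 -m jog '[{"rot":[1,0,0],"travel":[0,0,0],"jaw":-1},{"rot":[0.25,0,0],"travel":[0,0,0],"jaw":-1},{"rot":[0,0,0],"travel":[0,0.1,0.11],"jaw":-1},{"rot":[0,0,0],"travel":[0,0.1,0.11],"jaw":-1},{"rot":[0,0,0],"travel":[0,0.1,0.11],"jaw":-1},{"rot":[0,0,0],"travel":[0,0.1,0.11],"jaw":-1},{"rot":[0,0,0],"travel":[0,0.1,0.11],"jaw":-1},{"rot":[0,0,0],"travel":[0,0.1,0.11],"jaw":-1}]'
python3 -c "
from h import *
d(.493,.0057,.18,-21)"
```

```text
time: 2.5
position: [0.3678, 0.3409, 0.1932]
tool_rot: [1.469, 1.017, -1.469]
ft_force: [1.4, -0.6, -0.0]
grip_width: 1.0
t 2.5 pos [0.3678 0.3409 0.1932] yaw -20.61 F [ 1.4 -0.6 -0. ] w 1.0 maxqd 0.69
rot units [ 0.08 -0.    0.  ]
travel units in target axes [0.044 0.79  0.894]  in current axes [0.044 0.784 0.899]
```

```bash

python3 -m jog '[{"rot":[0,0,0],"travel":[0,0.1,0.11],"jaw":-1},{"rot":[0,0,0],"travel":[0,0.1,0.11],"jaw":-1},{"rot":[0,0,0],"travel":[0,0.1,0.11],"jaw":-1},{"rot":[0,0,0],"travel":[0,0.1,0.11],"jaw":-1},{"rot":[0,0,0],"travel":[0,0.1,0.11],"jaw":-1},{"rot":[0,0,0],"travel":[0,0.1,0.11],"jaw":-1},{"rot":[0,0,0],"travel":[0,0.1,0.11],"jaw":-1},{"rot":[0,0,0],"travel":[0,0.08,0.11],"jaw":-1}]' >/dev/null
python3 -m jog '[{"rot":[0,0,0],"travel":[0.04,0,0],"jaw":-1},{"rot":[0,0,0],"travel":[0,0,0],"jaw":-1}]'
python3 -c "
from h import *
d(.493,.0057,.0435,-21)
im=ctrl.get_image('top');cv2.imwrite('pics/t1.png',im[:,:,::-1])
im=ctrl.get_image('side');cv2.imwrite('pics/s1.png',im[:,:,::-1])"
```

```text
time: 3.5
position: [0.4919, 0.0124, 0.18]
tool_rot: [1.47, 1.017, -1.474]
ft_force: [0.1, 1.3, 0.1]
grip_width: 0.999
t 3.5 pos [0.4919 0.0124 0.18  ] yaw -20.8 F [0.1 1.3 0.1] w 0.999 maxqd 0.05
rot units [0.04 0.01 0.03]
travel units in target axes [0.455 0.011 0.02 ]  in current axes [0.455 0.012 0.019]
```

View pics/s1.png

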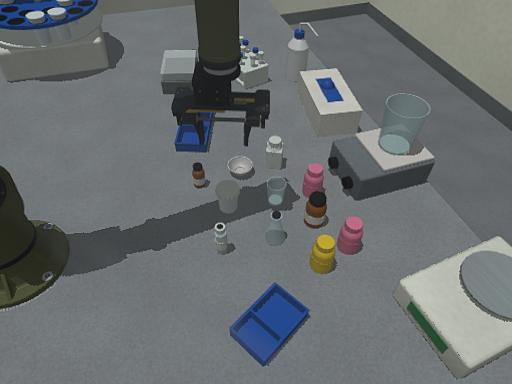

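The side picture shows the open gripper at about (225,115), above the cup at (228,197), which fits its height. I'll correct about 7 mm sideways, then descend and grip.

```bash

python3 -m jog '[{"rot":[0,0,0],"travel":[0.05,0.011,0.02],"jaw":-1},{"rot":[0,0,0],"travel":[0.1,0,0],"jaw":-1},{"rot":[0,0,0],"travel":[0.1,0,0],"jaw":-1},{"rot":[0,0,0],"travel":[0.1,0,0],"jaw":-1},{"rot":[0,0,0],"travel":[0.07,0,0],"jaw":-1},{"rot":[0,0,0],"travel":[0.035,0,0],"jaw":-1},{"rot":[0,0,0],"travel":[0,0,0],"jaw":-1}]'
python3 -c "
from h import *
d(.493,.0057,.0435,-21);print(P('side',[.4919,.0124,.18]))"
python3 -m jog '[{"rot":[0,0,0],"travel":[0,0,0],"jaw":1},{"rot":[0,0,0],"travel":[0,0,0],"jaw":1},{"rot":[0,0,0],"travel":[0,0,0],"jaw":1},{"rot":[0,0,0],"travel":[0,0,0],"jaw":1},{"rot":[0,0,0],"travel":[0,0,0],"jaw":1},{"rot":[0,0,0],"travel":[0,0,0],"jaw":1}]' 20
python3 -c "
from h import *
d(.4646,.2853,.1635,-21)"
```

```text
time: 4.3
position: [0.493, 0.0075, 0.0439]
tool_rot: [1.467, 1.018, -1.471]
ft_force: [-0.4, -0.3, 0.0]
grip_width: 1.0
t 4.3 pos [0.493  0.0075 0.0439] yaw -20.56 F [-0.4 -0.3  0. ] w 1.0 maxqd 0.04
rot units [0.09 0.02 0.02]
travel units in target axes [0.001 0.002 0.006]  in current axes [0.001 0.002 0.006]
[[224.61377527 152.01212951]]
time: 4.9
position: [0.4941, 0.0064, 0.045]
tool_rot: [1.471, 1.016, -1.47]
ft_force: [0.2, -0.6, -0.6]
grip_width: 0.543
t 4.9 pos [0.4941 0.0064 0.045 ] yaw -20.71 F [ 0.2 -0.6 -0.6] w 0.543 maxqd 0.0
rot units [ 0.06 -0.   -0.  ]
travel units in target axes [-0.395 -0.425 -0.833]  in current axes [-0.395 -0.421 -0.835]
```

```bash

python3 -m jog '[{"rot":[0,0,0],"travel":[0,0,0],"jaw":1},{"rot":[0,0,0],"travel":[0,0,0],"jaw":1},{"rot":[0,0,0],"travel":[0,0,0],"jaw":1}]' 20
python3 -c "
from h import *
im=ctrl.get_image('top');cv2.imwrite('pics/t1.png',im[:,:,::-1])
im=ctrl.get_image('side');cv2.imwrite('pics/s1.png',im[:,:,::-1])
crop('pics/s1.png','pics/s1c.png',150,80,300,240,3.6)"
```

```text
time: 5.2
position: [0.494, 0.0064, 0.0448]
tool_rot: [1.47, 1.016, -1.47]
ft_force: [-1.0, 0.5, 0.9]
grip_width: 0.268
```

View pics/s1c.png

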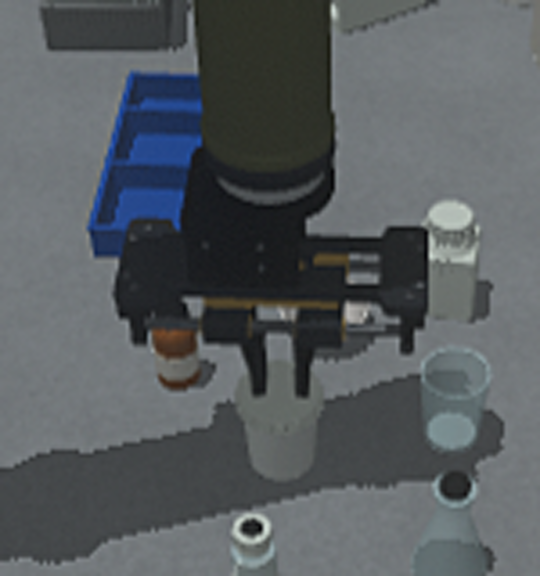

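```bash

python3 -c "
from h import *
s=ctrl.get_state();M=R.from_rotvec(s['tool_rot']).as_matrix();print(s['position'],M.round(3),s['grip_width'])
p=s['position'];w=.02
for q in (p,p+M[:,1]*w,p-M[:,1]*w): print((P('side',q)-[150,80])*3.6, P('top',q))
crop('pics/t1.png','pics/t1c.png',180,120,380,290,3.5)"
```

```text
[0.49400088 0.00640935 0.04483905] [[-0.     0.935 -0.354]
 [ 0.    -0.354 -0.935]
 [-1.    -0.    -0.   ]] 0.17069080999346045
[[281.9174487  411.48977427]] [[264.86117737 235.66796553]]
[[310.94999455 412.41455081]] [[267.91930206 226.90693557]]
[[252.87866098 410.56559779]] [[261.79098322 244.46602353]]
```

View pics/t1c.png

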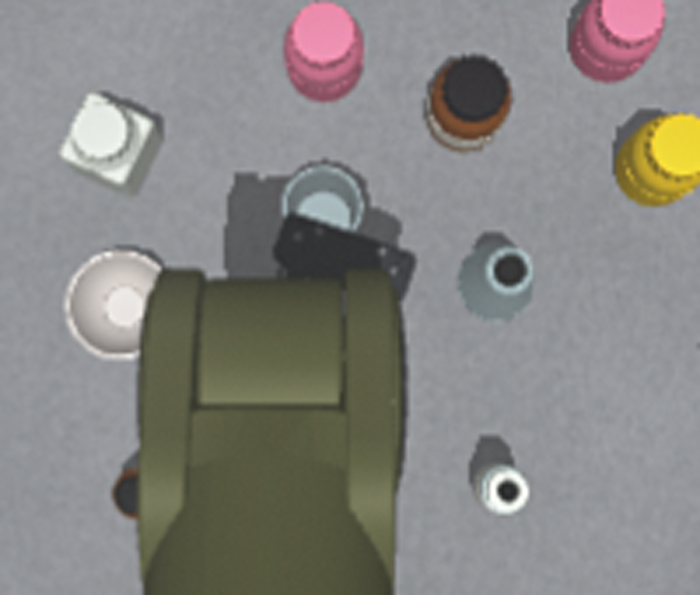

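The fingers shut to 0.17 without force. In the side crop the tips sit at about (284,393), where the lid top is, so they closed above or in front of the lid. I expected them at (282,411). I'll raise the tool and check tip position against the reported TCP.

```bash

python3 -m jog '[{"rot":[0,0,0],"travel":[-0.1,0,0],"jaw":1},{"rot":[0,0,0],"travel":[-0.1,0,0],"jaw":1},{"rot":[0,0,0],"travel":[-0.1,0,0],"jaw":1},{"rot":[0,0,0],"travel":[0,0,0],"jaw":1},{"rot":[0,0,0],"travel":[0,0,0],"jaw":1}]'
python3 -c "
from h import *
im=ctrl.get_image('side');cv2.imwrite('pics/s2.png',im[:,:,::-1])
crop('pics/s2.png','pics/s2c.png',150,50,300,210,3.6)
s=ctrl.get_state();p=s['position'];print(p,s['grip_width'],(P('side',p)-[150,50])*3.6)
for n in('side','top'):
  E=ctrl.camera_model(n)['extrinsics'];print(-E[:3,:3].T@E[:3,3])
"
```

```text
time: 5.8
position: [0.4943, 0.0066, 0.1352]
tool_rot: [1.471, 1.016, -1.469]
ft_force: [1.0, -0.1, -0.5]
grip_width: 0.0
[0.49354358 0.00646298 0.1343006 ] 0.0019655296969210145 [[276.5252151  425.96149211]]
[ 0.33066346 -0.63562145  0.77178265]
[ 0.48160069 -0.01671869  1.01538792]
```

View pics/s2c.png

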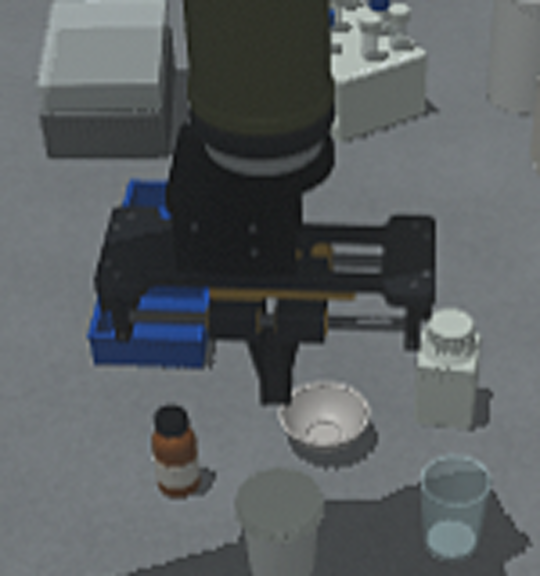

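```bash

python3 -c "
from h import *
from scipy.optimize import brentq
def z(p,v): return brentq(lambda z:P('side',[p[0],p[1],z])[0,1]-v,0,.4)
print(z([.4935,.0065],402/3.6+50),z([.494,.0064],394/3.6+80))
print(z([.4919,.0124],143))
"
```

```text
0.15529355627704866 0.06251483219015186
0.2062751149523611
```

```bash

python3 -c "
from h import *
d(.50,-.20,.05,-21)"
```

```text
t 5.85 pos [0.4935 0.0065 0.1343] yaw -20.7 F [-0.   0.3 -0.3] w 0.002 maxqd 0.02
rot units [0.06 0.   0.01]
travel units in target axes [0.281 0.267 0.635]  in current axes [0.281 0.264 0.636]
```

```bash

python3 -m jog '[{"rot":[0,0,0],"travel":[0,0.053,0.127],"jaw":1},{"rot":[0,0,0],"travel":[0,0.053,0.127],"jaw":1},{"rot":[0,0,0],"travel":[0,0.053,0.127],"jaw":1},{"rot":[0,0,0],"travel":[0,0.053,0.127],"jaw":1},{"rot":[0,0,0],"travel":[0,0.053,0.127],"jaw":1},{"rot":[0,0,0],"travel":[0.14,0,0],"jaw":1},{"rot":[0,0,0],"travel":[0.14,0,0],"jaw":1},{"rot":[0,0,0],"travel":[0,0,0],"jaw":1}]'
python3 -c "
from h import *
im=ctrl.get_image('side');cv2.imwrite('pics/s3.png',im[:,:,::-1])
d(.50,-.20,0.01,-21)
s=ctrl.get_state();p=s['position'];u=P('side',p)[0];print(u,P('top',p))
x,y=int(u[0])-60,int(u[1])-90
crop('pics/s3.png','pics/s3c.png',x,y,x+120,y+120,5);print((u-[x,y])*5)
"
```

```text
time: 6.65
position: [0.495, -0.1985, 0.0447]
tool_rot: [1.464, 1.024, -1.482]
ft_force: [-0.7, 0.3, -1.1]
grip_width: 0.0
t 6.7 pos [ 0.4975 -0.1993  0.0478] yaw -20.75 F [0.3 0.7 1.5] w 0.004 maxqd 0.08
rot units [0.05 0.03 0.09]
travel units in target axes [ 0.126  0.009 -0.001]  in current axes [ 0.126  0.01  -0.001]
[256.98133901 260.574409  ] [[361.11285363 231.86756291]]
[304.90669505 452.87204499]
```

View pics/s3c.png

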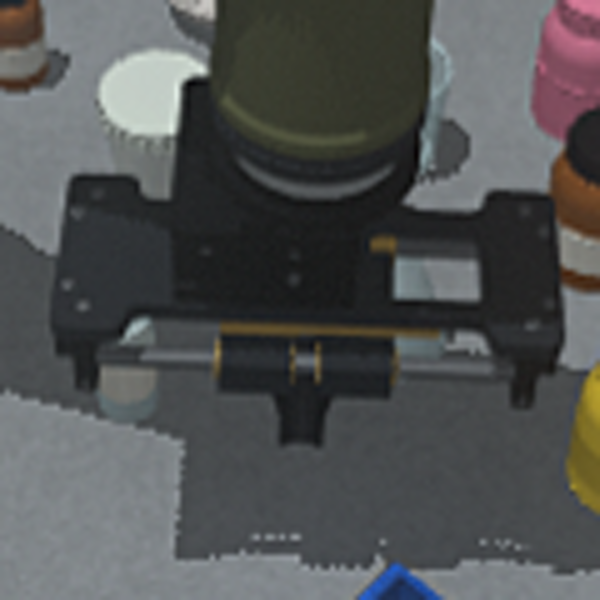

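```bash

python3 -m jog '[{"rot":[0,0,0],"travel":[0,0,0],"jaw":1},{"rot":[0,0,0],"travel":[0,0,0],"jaw":1}]'
python3 -m jog '[{"rot":[0,0,0],"travel":[0.03,0,0],"jaw":1},{"rot":[0,0,0],"travel":[0,0,0],"jaw":1}]'
python3 -m jog '[{"rot":[0,0,0],"travel":[0.03,0,0],"jaw":1},{"rot":[0,0,0],"travel":[0,0,0],"jaw":1}]'
python3 -m jog '[{"rot":[0,0,0],"travel":[0.02,0,0],"jaw":1},{"rot":[0,0,0],"travel":[0,0,0],"jaw":1}]'
python3 -c "
from h import *
im=ctrl.get_image('side');cv2.imwrite('pics/s4.png',im[:,:,::-1])
d(.50,-.20,0.01,-21)
s=ctrl.get_state();p=s['position'];u=P('side',p)[0];print(u)
x,y=200,170
crop('pics/s4.png','pics/s4c.png',x,y,x+120,y+120,5);print((u-[x,y])*5)
"
```

```text
time: 6.9
position: [0.5026, -0.2002, 0.0528]
tool_rot: [1.471, 1.014, -1.467]
ft_force: [0.1, -0.2, 0.1]
grip_width: 0.004
time: 7.1
position: [0.5011, -0.1994, 0.0418]
tool_rot: [1.47, 1.017, -1.469]
ft_force: [-0.1, 0.9, -0.0]
grip_width: 0.005
time: 7.3
position: [0.5003, -0.1994, 0.0318]
tool_rot: [1.47, 1.018, -1.471]
ft_force: [0.1, -0.4, -0.3]
grip_width: 0.006
time: 7.5
position: [0.5004, -0.1997, 0.026]
tool_rot: [1.47, 1.017, -1.471]
ft_force: [-0.1, 0.5, -1.2]
grip_width: 0.003
t 7.55 pos [ 0.5006 -0.1998  0.0264] yaw -20.71 F [ 0.1 -0.4  0.2] w 0.004 maxqd 0.01
rot units [0.06 0.   0.01]
travel units in target axes [ 0.055 -0.002  0.001]  in current axes [ 0.055 -0.002  0.001]
[258.23256501 265.82366696]
[291.16282506 479.1183348 ]
```

View pics/s4c.png

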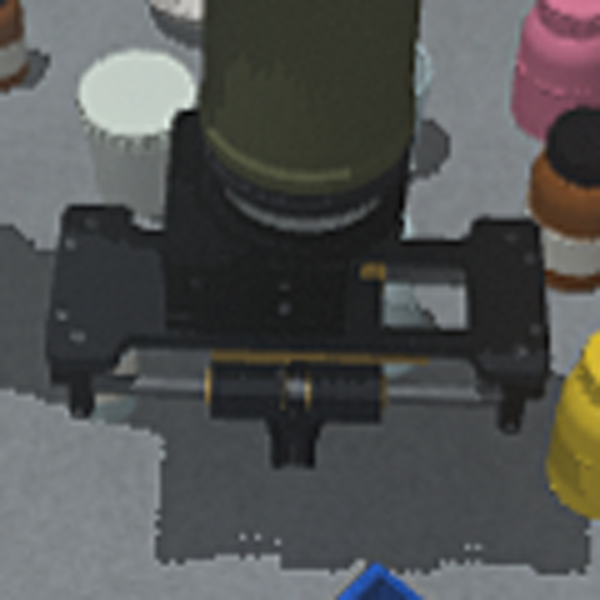

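```bash

python3 -c "
from h import *
print([P('side',[.5006,-.1998,z])[0].round(1) for z in (.026,.046,.056)])"
python3 -m jog '[{"rot":[0,0,0],"travel":[0.02,0,0],"jaw":1},{"rot":[0,0,0],"travel":[0,0,0],"jaw":1}]'
python3 -m jog '[{"rot":[0,0,0],"travel":[0.02,0,0],"jaw":1},{"rot":[0,0,0],"travel":[0,0,0],"jaw":1}]'
python3 -m jog '[{"rot":[0,0,0],"travel":[0.01,0,0],"jaw":1},{"rot":[0,0,0],"travel":[0,0,0],"jaw":1}]'
python3 -m jog '[{"rot":[0,0,0],"travel":[0.01,0,0],"jaw":1},{"rot":[0,0,0],"travel":[0,0,0],"jaw":1}]'

```

```text
[array([258.2, 265.9]), array([258.4, 260.8]), array([258.5, 258.2])]
time: 7.75
position: [0.5006, -0.1997, 0.0202]
tool_rot: [1.47, 1.017, -1.471]
ft_force: [-0.2, -0.6, 0.4]
grip_width: 0.004
time: 7.95
position: [0.5005, -0.1997, 0.0141]
tool_rot: [1.47, 1.017, -1.471]
ft_force: [-0.2, -0.6, 0.0]
grip_width: 0.003
time: 8.15
position: [0.5008, -0.1998, 0.0115]
tool_rot: [1.47, 1.016, -1.471]
ft_force: [1.1, 0.2, 0.2]
grip_width: 0.006
time: 8.35
position: [0.5008, -0.1998, 0.0086]
tool_rot: [1.47, 1.016, -1.47]
ft_force: [-0.6, -1.6, 0.6]
grip_width: 0.006
```

```bash

for i in 1; do :; done
python3 -m jog '[{"rot":[0,0,0],"travel":[0.015,0,0],"jaw":1},{"rot":[0,0,0],"travel":[0,0,0],"jaw":1}]' | grep -v rot
python3 -m jog '[{"rot":[0,0,0],"travel":[0.01,0,0],"jaw":1},{"rot":[0,0,0],"travel":[0,0,0],"jaw":1}]' | grep -v rot
python3 -m jog '[{"rot":[0,0,0],"travel":[0.005,0,0],"jaw":1},{"rot":[0,0,0],"travel":[0,0,0],"jaw":1}]' | grep -v rot
```

```text
time: 8.55
position: [0.5006, -0.1997, 0.0038]
ft_force: [-0.2, -0.2, 0.4]
grip_width: 0.003
time: 8.75
position: [0.5008, -0.1998, 0.001]
ft_force: [0.6, 0.3, 1.0]
grip_width: 0.003
time: 8.95
position: [0.501, -0.1999, -0.0003]
ft_force: [0.3, 0.2, 0.4]
grip_width: 0.006
```

At a reported z of 0 there is still no contact, so the real tips are higher than the report says. I'll keep going down in small steps.

```bash

python3 -m jog '[{"rot":[0,0,0],"travel":[0.015,0,0],"jaw":1},{"rot":[0,0,0],"travel":[0,0,0],"jaw":1}]' | grep -v rot
python3 -m jog '[{"rot":[0,0,0],"travel":[0.015,0,0],"jaw":1},{"rot":[0,0,0],"travel":[0,0,0],"jaw":1}]' | grep -v rot
python3 -c "
from h import *
im=ctrl.get_image('side');cv2.imwrite('pics/s5.png',im[:,:,::-1])
x,y=200,170
crop('pics/s5.png','pics/s5c.png',x,y,x+120,y+120,5)
"
```

```text
time: 9.15
position: [0.5006, -0.1997, -0.0052]
ft_force: [0.1, 0.2, -0.7]
grip_width: 0.003
time: 9.35
position: [0.5006, -0.1997, -0.0098]
ft_force: [-0.2, -0.0, -0.1]
grip_width: 0.007
```

View pics/s5c.png

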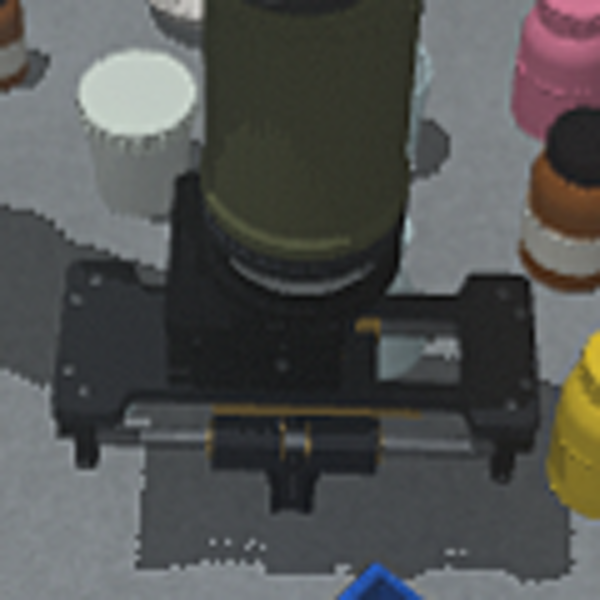

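```bash

python3 -m jog '[{"rot":[0,0,0],"travel":[0.01,0,0],"jaw":1},{"rot":[0,0,0],"travel":[0,0,0],"jaw":1}]' | grep -v rot
python3 -m jog '[{"rot":[0,0,0],"travel":[0.008,0,0],"jaw":1},{"rot":[0,0,0],"travel":[0,0,0],"jaw":1}]' | grep -v rot
python3 -m jog '[{"rot":[0,0,0],"travel":[0.006,0,0],"jaw":1},{"rot":[0,0,0],"travel":[0,0,0],"jaw":1}]' | grep -v rot
python3 -m jog '[{"rot":[0,0,0],"travel":[0.006,0,0],"jaw":1},{"rot":[0,0,0],"travel":[0,0,0],"jaw":1}]' | grep -v rot
```

```text
time: 9.6
position: [0.5008, -0.1998, -0.0125]
ft_force: [-0.2, 0.6, -0.3]
grip_width: 0.005
time: 9.8
position: [0.5009, -0.1998, -0.0148]
ft_force: [1.0, 0.3, 0.8]
grip_width: 0.006
time: 10.0
position: [0.5009, -0.1998, -0.0165]
ft_force: [0.5, 0.3, 0.3]
grip_width: 0.005
time: 10.2
position: [0.5009, -0.1998, -0.0184]
ft_force: [1.4, -1.0, 0.2]
grip_width: 0.005
```

```bash

python3 -m jog '[{"rot":[0,0,0],"travel":[0.006,0,0],"jaw":1},{"rot":[0,0,0],"travel":[0,0,0],"jaw":1}]' | grep -v rot
python3 -m jog '[{"rot":[0,0,0],"travel":[0.006,0,0],"jaw":1},{"rot":[0,0,0],"travel":[0,0,0],"jaw":1}]' | grep -v rot
python3 -m jog '[{"rot":[0,0,0],"travel":[0.006,0,0],"jaw":1},{"rot":[0,0,0],"travel":[0,0,0],"jaw":1}]' | grep -v rot
python3 -m jog '[{"rot":[0,0,0],"travel":[0.005,0,0],"jaw":1},{"rot":[0,0,0],"travel":[0,0,0],"jaw":1}]' | grep -v rot
```

```text
time: 10.4
position: [0.5009, -0.1998, -0.0202]
ft_force: [-0.8, -0.8, -0.4]
grip_width: 0.002
time: 10.6
position: [0.5009, -0.1998, -0.022]
ft_force: [-0.0, 0.3, -0.3]
grip_width: 0.008
time: 10.8
position: [0.5009, -0.1998, -0.0238]
ft_force: [-0.7, 0.2, 0.8]
grip_width: 0.008
time: 11.0
position: [0.5009, -0.1998, -0.0252]
ft_force: [0.0, 0.2, 0.2]
grip_width: 0.005
```

```bash

python3 -c "
from h import *
im=ctrl.get_image('side');cv2.imwrite('pics/s6.png',im[:,:,::-1])
x,y=200,170
crop('pics/s6.png','pics/s6c.png',x,y,x+120,y+120,5)
print(ctrl.get_state()['joint_torque'].round(2))
"
```

```text
[ -0.   -35.29   8.25 -23.77  -0.05   0.05   0.  ]
```

View pics/s6c.png

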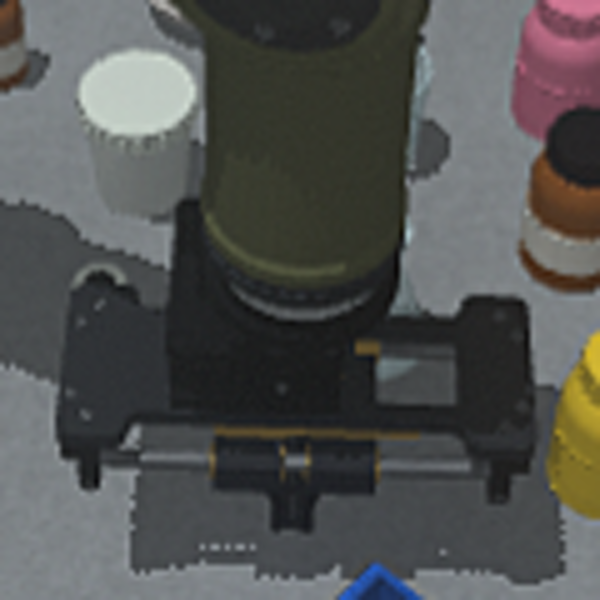

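```bash

python3 -c "
from h import *
for z in (0,.005,.01): print(Q('side',[[258.2,276]],z).round(4))
"
python3 -m jog '[{"rot":[0,0,0],"travel":[0.006,0,0],"jaw":1},{"rot":[0,0,0],"travel":[0,0,0],"jaw":1}]' | grep -v rot
python3 -m jog '[{"rot":[0,0,0],"travel":[0.006,0,0],"jaw":1},{"rot":[0,0,0],"travel":[0,0,0],"jaw":1}]' | grep -v rot
python3 -m jog '[{"rot":[0,0,0],"travel":[0.006,0,0],"jaw":1},{"rot":[0,0,0],"travel":[0,0,0],"jaw":1}]' | grep -v rot
```

```text
[[ 0.498  -0.2089  0.    ]]
[[ 0.4969 -0.2117  0.005 ]]
[[ 0.4958 -0.2144  0.01  ]]
time: 11.25
position: [0.5009, -0.1998, -0.027]
ft_force: [0.7, 0.2, -0.5]
grip_width: 0.0
time: 11.45
position: [0.5011, -0.1999, -0.0287]
ft_force: [0.6, 0.7, 0.3]
grip_width: 0.009
time: 11.65
position: [0.5011, -0.1999, -0.0288]
ft_force: [-4.2, 1.7, 16.2]
grip_width: 0.005
```

Contact came at a reported z of -0.0285 (16 N), so the tips are 28.5 mm above the reported TCP. The tip's xy matches the image to about 1 mm. Every z target from here uses that offset: reported z = grasp height − 47.5 mm. Next is the cup.

```bash

python3 -m jog '[{"rot":[0,0,0],"travel":[-0.1,0,0],"jaw":1},{"rot":[0,0,0],"travel":[-0.16,0,0],"jaw":-1},{"rot":[0,0,0],"travel":[-0.16,0,0],"jaw":-1},{"rot":[0,0,0],"travel":[0,0,0],"jaw":-1}]' | grep -v rot
python3 -c "
from h import *
d(.493,.0057,.095,-21)"
```

```text
time: 12.05
position: [0.5055, -0.2019, 0.1018]
ft_force: [1.1, 0.1, 0.6]
grip_width: 0.197
t 12.05 pos [ 0.5055 -0.2019  0.1018] yaw -20.73 F [1.1 0.1 0.6] w 0.197 maxqd 0.09
rot units [ 0.05 -0.03 -0.13]
travel units in target axes [ 0.023 -0.287 -0.631]  in current axes [ 0.021 -0.284 -0.632]
```

```bash

python3 -m jog '[{"rot":[0,0,0],"travel":[0,-0.054,-0.126],"jaw":-1},{"rot":[0,0,0],"travel":[0,-0.054,-0.126],"jaw":-1},{"rot":[0,0,0],"travel":[0,-0.054,-0.126],"jaw":-1},{"rot":[0,0,0],"travel":[0,-0.054,-0.126],"jaw":-1},{"rot":[0,0,0],"travel":[0,-0.054,-0.126],"jaw":-1},{"rot":[0,0,0],"travel":[0,0,0],"jaw":-1},{"rot":[0,0,0],"travel":[0,0,0],"jaw":-1},{"rot":[0,0,0],"travel":[0,0,0],"jaw":-1}]' | grep -v rot
python3 -c "
from h import *
d(.493,.0057,.015,-21)"
```

```text
time: 12.85
position: [0.4919, 0.0041, 0.0953]
ft_force: [1.1, -0.8, -0.3]
grip_width: 0.923
t 12.85 pos [0.4919 0.0041 0.0953] yaw -20.8 F [ 1.1 -0.8 -0.3] w 0.923 maxqd 0.01
rot units [0.04 0.01 0.  ]
travel units in target axes [ 0.268  0.002 -0.006]  in current axes [ 0.268  0.002 -0.006]
```

```bash

python3 -m jog '[{"rot":[0,0,0],"travel":[0.05,0.002,-0.006],"jaw":-1},{"rot":[0,0,0],"travel":[0.08,0,0],"jaw":-1},{"rot":[0,0,0],"travel":[0.08,0,0],"jaw":-1},{"rot":[0,0,0],"travel":[0.055,0,0],"jaw":-1},{"rot":[0,0,0],"travel":[0,0,0],"jaw":-1}]' | grep -v rot
python3 -m jog '[{"rot":[0,0,0],"travel":[0,0,0],"jaw":1},{"rot":[0,0,0],"travel":[0,0,0],"jaw":1},{"rot":[0,0,0],"travel":[0,0,0],"jaw":1},{"rot":[0,0,0],"travel":[0,0,0],"jaw":1},{"rot":[0,0,0],"travel":[0,0,0],"jaw":1},{"rot":[0,0,0],"travel":[0,0,0],"jaw":1}]' 20 | grep -v rot
python3 -m jog '[{"rot":[0,0,0],"travel":[0,0,0],"jaw":1},{"rot":[0,0,0],"travel":[0,0,0],"jaw":1}]' | grep -v rot
```

```text
time: 13.35
position: [0.4911, 0.0047, 0.014]
ft_force: [-0.2, -0.6, -0.3]
grip_width: 1.003
time: 13.95
position: [0.4936, 0.0072, 0.0166]
ft_force: [-0.1, 0.0, 2.9]
grip_width: 0.661
time: 14.15
position: [0.4936, 0.0072, 0.0165]
ft_force: [-1.5, 0.5, 5.4]
grip_width: 0.656
```

```bash

python3 -m jog '[{"rot":[0,0,0],"travel":[-0.08,0,0],"jaw":1},{"rot":[0,0,0],"travel":[-0.13,0,0],"jaw":1},{"rot":[0,0,0],"travel":[-0.13,0,0],"jaw":1},{"rot":[0,0,0],"travel":[0,0,0],"jaw":1},{"rot":[0,0,0],"travel":[0,0,0],"jaw":1}]' | grep -v rot
python3 -c "
from h import *
d(.4646,.2853,.117,-21.2)"
```

```text
time: 14.65
position: [0.4935, 0.0073, 0.1183]
ft_force: [0.2, 0.0, -1.1]
grip_width: 0.658
t 14.65 pos [0.4935 0.0073 0.1183] yaw -20.69 F [ 0.2  0.  -1.1] w 0.658 maxqd 0.04
rot units [ 0.1  -0.02 -0.01]
travel units in target axes [ 0.004 -0.425 -0.829]  in current axes [ 0.005 -0.418 -0.833]
```

```bash

python3 -m jog '[{"rot":[0,0,0],"travel":[0,-0.06,-0.119],"jaw":1},{"rot":[0,0,0],"travel":[0,-0.06,-0.119],"jaw":1},{"rot":[0,0,0],"travel":[0,-0.06,-0.119],"jaw":1},{"rot":[0,0,0],"travel":[0,-0.06,-0.119],"jaw":1},{"rot":[0,0,0],"travel":[0,-0.06,-0.119],"jaw":1},{"rot":[0,0,0],"travel":[0,-0.06,-0.119],"jaw":1},{"rot":[0.1,0,0],"travel":[0,-0.06,-0.119],"jaw":1},{"rot":[0,0,0],"travel":[0,0,0],"jaw":1}]' | grep -v rot
python3 -m jog '[{"rot":[0,0,0],"travel":[0,0,0],"jaw":1},{"rot":[0,0,0],"travel":[0,0,0],"jaw":1}]' | grep -v rot
python3 -c "
from h import *
d(.4646,.2853,.0195,-21.2)
im=ctrl.get_image('side');cv2.imwrite('pics/s7.png',im[:,:,::-1])
crop('pics/s7.png','pics/s7c.png',130,50,280,210,3.6)"
```

```text
time: 15.45
position: [0.4601, 0.2915, 0.1153]
ft_force: [0.9, 0.2, -0.8]
grip_width: 0.66
time: 15.65
position: [0.4634, 0.2834, 0.1166]
ft_force: [0.7, -1.3, -0.2]
grip_width: 0.66
t 15.65 pos [0.4634 0.2834 0.1166] yaw -21.29 F [ 0.7 -1.3 -0.2] w 0.66 maxqd 0.01
rot units [-0.02  0.03  0.01]
travel units in target axes [ 0.324  0.001 -0.007]  in current axes [ 0.324  0.002 -0.008]
```

View pics/s7c.png

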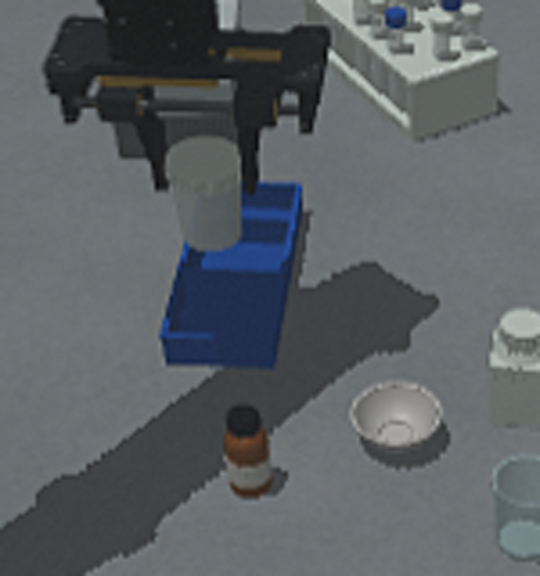

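The cup is held level above the widest bay. I'll lower it, with the last stretch in small steps.

```bash

python3 -m jog '[{"rot":[0,0,0],"travel":[0.1,0.002,-0.007],"jaw":1},{"rot":[0,0,0],"travel":[0.1,0,0],"jaw":1},{"rot":[0,0,0],"travel":[0.06,0,0],"jaw":1},{"rot":[0,0,0],"travel":[0.03,0,0],"jaw":1},{"rot":[0,0,0],"travel":[0.01,0,0],"jaw":1},{"rot":[0,0,0],"travel":[0,0,0],"jaw":1}]' | grep -v rot
python3 -m jog '[{"rot":[0,0,0],"travel":[0.01,0,0],"jaw":1},{"rot":[0,0,0],"travel":[0,0,0],"jaw":1}]' | grep -v rot
python3 -m jog '[{"rot":[0,0,0],"travel":[0.006,0,0],"jaw":1},{"rot":[0,0,0],"travel":[0,0,0],"jaw":1}]' | grep -v rot
```

```text
time: 16.3
position: [0.4656, 0.2867, 0.0284]
ft_force: [0.4, -0.0, -0.3]
grip_width: 0.657
time: 16.5
position: [0.4655, 0.2874, 0.0257]
ft_force: [-0.3, -0.2, -1.5]
grip_width: 0.656
time: 16.7
position: [0.4651, 0.2872, 0.0234]
ft_force: [0.1, -0.1, -1.4]
grip_width: 0.659
```

```bash

python3 -m jog '[{"rot":[0,0,0],"travel":[0.005,0,0],"jaw":1},{"rot":[0,0,0],"travel":[0,0,0],"jaw":1}]' | grep -v rot
python3 -m jog '[{"rot":[0,0,0],"travel":[0.005,0,0],"jaw":1},{"rot":[0,0,0],"travel":[0,0,0],"jaw":1}]' | grep -v rot
python3 -m jog '[{"rot":[0,0,0],"travel":[0.004,0,0],"jaw":1},{"rot":[0,0,0],"travel":[0,0,0],"jaw":1}]' | grep -v rot
```

```text
time: 16.9
position: [0.465, 0.287, 0.0216]
ft_force: [-0.4, 0.1, -0.6]
grip_width: 0.658
time: 17.1
position: [0.4653, 0.2873, 0.0206]
ft_force: [0.1, 0.2, 2.6]
grip_width: 0.664
time: 17.3
position: [0.4655, 0.2877, 0.0206]
ft_force: [-3.3, -1.0, 9.9]
grip_width: 0.66
```

```bash

python3 -m jog '[{"rot":[0,0,0],"travel":[0,0,0],"jaw":-1},{"rot":[0,0,0],"travel":[0,0,0],"jaw":-1},{"rot":[0,0,0],"travel":[0,0,0],"jaw":-1},{"rot":[0,0,0],"travel":[-0.1,0,0],"jaw":-1},{"rot":[0,0,0],"travel":[-0.16,0,0],"jaw":-1},{"rot":[0,0,0],"travel":[0,0,0],"jaw":-1}]' | grep -v rot
python3 -c "
from h import *
im=ctrl.get_image('side');cv2.imwrite('pics/s8.png',im[:,:,::-1])
crop('pics/s8.png','pics/s8c.png',130,50,280,210,3.6)
d(.4415,-.1142,.1,-21)"
```

```text
time: 17.9
position: [0.4691, 0.2893, 0.1029]
ft_force: [0.8, -0.2, 0.5]
grip_width: 0.989
t 17.95 pos [0.4675 0.2885 0.1002] yaw -21.21 F [-0.2  0.1 -0.4] w 0.995 maxqd 0.07
rot units [-0.04 -0.07 -0.04]
travel units in target axes [1.000e-03 4.000e-01 1.284e+00]  in current axes [-0.006  0.405  1.283]
```

View pics/s8c.png

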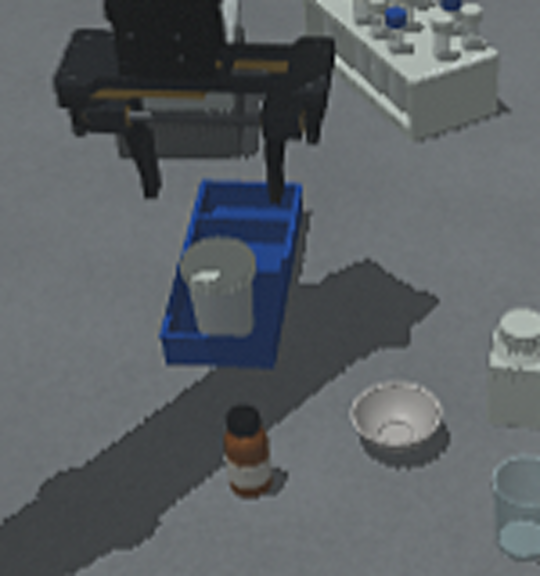

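The cup stands upright in the widest bay, at crop (220,285). Next is the vial.

```bash

python3 -m jog '[{"rot":[0,0,0],"travel":[0,0.044,0.142],"jaw":-1},{"rot":[0,0,0],"travel":[0,0.044,0.142],"jaw":-1},{"rot":[0,0,0],"travel":[0,0.044,0.142],"jaw":-1},{"rot":[0,0,0],"travel":[0,0.044,0.142],"jaw":-1},{"rot":[0,0,0],"travel":[0,0.044,0.142],"jaw":-1},{"rot":[0,0,0],"travel":[0,0.044,0.142],"jaw":-1},{"rot":[0,0,0],"travel":[0,0.044,0.142],"jaw":-1},{"rot":[0,0,0],"travel":[0,0.044,0.142],"jaw":-1}]' | grep -v rot
python3 -m jog '[{"rot":[0,0,0],"travel":[0,0.044,0.14],"jaw":-1},{"rot":[0,0,0],"travel":[0,0,0],"jaw":-1},{"rot":[0,0,0],"travel":[0,0,0],"jaw":-1}]' | grep -v rot
python3 -c "
from h import *
d(.4415,-.1142,.0125,-21)"
```

```text
time: 18.75
position: [0.4391, -0.0705, 0.0961]
ft_force: [0.9, -0.3, 0.0]
grip_width: 0.997
time: 19.05
position: [0.4366, -0.1133, 0.0963]
ft_force: [0.2, 1.1, -0.3]
grip_width: 1.002
t 19.05 pos [ 0.4366 -0.1133  0.0963] yaw -21.36 F [ 0.2  1.1 -0.3] w 1.002 maxqd 0.05
rot units [-0.07  0.    0.01]
travel units in target axes [ 0.279  0.016 -0.003]  in current axes [ 0.279  0.017 -0.003]
```

```bash

python3 -m jog '[{"rot":[0,0,0],"travel":[0.05,0.016,-0.003],"jaw":-1},{"rot":[0,0,0],"travel":[0.09,0,0],"jaw":-1},{"rot":[0,0,0],"travel":[0.09,0,0],"jaw":-1},{"rot":[0,0,0],"travel":[0.05,0,0],"jaw":-1},{"rot":[0,0,0],"travel":[0,0,0],"jaw":-1},{"rot":[0,0,0],"travel":[0,0,0],"jaw":-1}]' | grep -v rot
python3 -m jog '[{"rot":[0,0,0],"travel":[0,0,0],"jaw":1},{"rot":[0,0,0],"travel":[0,0,0],"jaw":1},{"rot":[0,0,0],"travel":[0,0,0],"jaw":1},{"rot":[0,0,0],"travel":[0,0,0],"jaw":1},{"rot":[0,0,0],"travel":[0,0,0],"jaw":1},{"rot":[0,0,0],"travel":[0,0,0],"jaw":1},{"rot":[0,0,0],"travel":[0,0,0],"jaw":1},{"rot":[0,0,0],"travel":[0,0,0],"jaw":1}]' 20 | grep -v rot
python3 -m jog '[{"rot":[0,0,0],"travel":[0,0,0],"jaw":1},{"rot":[0,0,0],"travel":[0,0,0],"jaw":1},{"rot":[0,0,0],"travel":[0,0,0],"jaw":1}]' | grep -v rot
```

```text
time: 19.65
position: [0.442, -0.1127, 0.0128]
ft_force: [-0.2, 0.3, 0.6]
grip_width: 0.998
time: 20.45
position: [0.4422, -0.1137, 0.013]
ft_force: [0.1, 0.1, 0.9]
grip_width: 0.353
time: 20.75
position: [0.4421, -0.1137, 0.013]
ft_force: [0.6, 0.5, -0.3]
grip_width: 0.317
```

```bash

python3 -m jog '[{"rot":[0,0,0],"travel":[-0.08,0,0],"jaw":1},{"rot":[0,0,0],"travel":[-0.14,0,0],"jaw":1},{"rot":[0,0,0],"travel":[-0.15,0,0],"jaw":1},{"rot":[0,0,0],"travel":[0,0,0],"jaw":1},{"rot":[0,0,0],"travel":[0,0,0],"jaw":1}]' | grep -v rot
python3 -c "
from h import *
d(.5166,.4196,.124,-21.2)"
```

```text
time: 21.25
position: [0.443, -0.1134, 0.1248]
ft_force: [0.1, -0.0, -0.3]
grip_width: 0.316
t 21.25 pos [ 0.443  -0.1134  0.1248] yaw -21.18 F [ 0.1 -0.  -0.3] w 0.316 maxqd 0.05
rot units [ 0.   -0.03 -0.02]
travel units in target axes [ 0.003 -0.414 -1.745]  in current axes [ 0.006 -0.413 -1.745]
```

```bash

python3 -m jog '[{"rot":[0,0,0],"travel":[0,-0.0345,-0.145],"jaw":1},{"rot":[0,0,0],"travel":[0,-0.0345,-0.145],"jaw":1},{"rot":[0,0,0],"travel":[0,-0.0345,-0.145],"jaw":1},{"rot":[0,0,0],"travel":[0,-0.0345,-0.145],"jaw":1},{"rot":[0,0,0],"travel":[0,-0.0345,-0.145],"jaw":1},{"rot":[0,0,0],"travel":[0,-0.0345,-0.145],"jaw":1},{"rot":[0,0,0],"travel":[0,-0.0345,-0.145],"jaw":1},{"rot":[0,0,0],"travel":[0,-0.0345,-0.145],"jaw":1}]' | grep -v rot
python3 -m jog '[{"rot":[0,0,0],"travel":[0,-0.0345,-0.145],"jaw":1},{"rot":[0,0,0],"travel":[0,-0.0345,-0.145],"jaw":1},{"rot":[0,0,0],"travel":[0,-0.0345,-0.145],"jaw":1},{"rot":[0,0,0],"travel":[0,-0.0345,-0.145],"jaw":1},{"rot":[0,0,0],"travel":[0,0,0],"jaw":1},{"rot":[0,0,0],"travel":[0,0,0],"jaw":1},{"rot":[0,0,0],"travel":[0,0,0],"jaw":1}]' | grep -v rot
python3 -c "
from h import *
d(.5166,.4196,.017,-21.2)
im=ctrl.get_image('side');cv2.imwrite('pics/s9.png',im[:,:,::-1])
crop('pics/s9.png','pics/s9c.png',130,30,280,190,3.6)"
```

```text
time: 22.05
position: [0.4897, 0.2416, 0.1216]
ft_force: [0.6, -0.0, -0.3]
grip_width: 0.317
time: 22.75
position: [0.5153, 0.4154, 0.1223]
ft_force: [0.6, -0.1, -0.8]
grip_width: 0.317
t 22.75 pos [0.5153 0.4154 0.1223] yaw -21.32 F [ 0.6 -0.1 -0.8] w 0.317 maxqd 0.03
rot units [-0.02  0.04  0.  ]
travel units in target axes [ 0.351 -0.001 -0.015]  in current axes [ 0.351 -0.001 -0.016]
```

View pics/s9c.png

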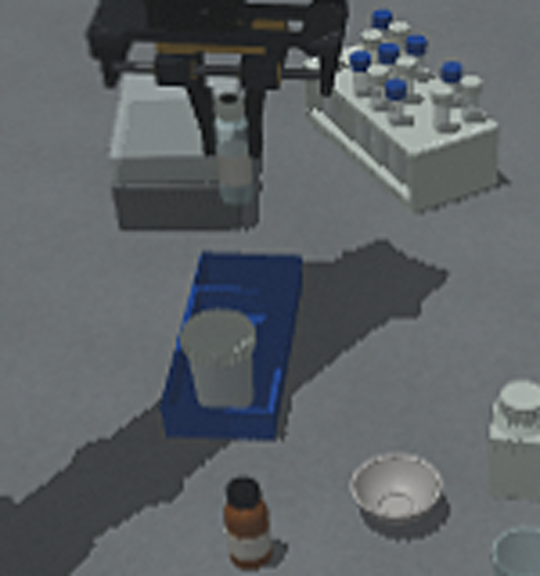

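```bash

python3 -c "
from h import *
print(Q('side',[[163,93],[198,93]],0).round(3))
for z in(.03,.05,.07,.1): print(z,P('side',np.r_[Q('side',[[163,93],[198,93]],0)]*[1,1,0]+[0,0,z]).round(1).tolist())
print(Q('top',[[36,220],[18,275]],.05).round(3))
print(Q('top',[[47,150],[30,107]],.06).round(3))
"
```

```text
[[0.425 0.564 0.   ]
 [0.538 0.529 0.   ]]
0.03 [[161.6, 85.3], [197.2, 85.3]]
0.05 [[160.6, 80.0], [196.6, 80.1]]
0.07 [[159.6, 74.6], [196.1, 74.7]]
0.1 [[158.1, 66.3], [195.2, 66.4]]
[[0.54  0.502 0.05 ]
 [0.424 0.536 0.05 ]]
[[0.692 0.477 0.06 ]
 [0.789 0.516 0.06 ]]
```

```bash

python3 -m jog '[{"rot":[0,0,0],"travel":[0.08,-0.001,-0.015],"jaw":1},{"rot":[0,0,0],"travel":[0.1,0,0],"jaw":1},{"rot":[0,0,0],"travel":[0.09,0,0],"jaw":1},{"rot":[0,0,0],"travel":[0.04,0,0],"jaw":1},{"rot":[0,0,0],"travel":[0.015,0,0],"jaw":1},{"rot":[0,0,0],"travel":[0,0,0],"jaw":1}]' | grep -v rot
python3 -m jog '[{"rot":[0,0,0],"travel":[0.008,0,0],"jaw":1},{"rot":[0,0,0],"travel":[0,0,0],"jaw":1}]' | grep -v rot
python3 -m jog '[{"rot":[0,0,0],"travel":[0.005,0,0],"jaw":1},{"rot":[0,0,0],"travel":[0,0,0],"jaw":1}]' | grep -v rot
```

```text
time: 23.4
position: [0.517, 0.4217, 0.027]
ft_force: [0.6, 0.1, -0.0]
grip_width: 0.311
time: 23.6
position: [0.5172, 0.4227, 0.0254]
ft_force: [0.1, -0.8, -0.3]
grip_width: 0.319
time: 23.8
position: [0.5167, 0.4224, 0.023]
ft_force: [-0.2, 0.5, -0.1]
grip_width: 0.319
```

```bash

python3 -m jog '[{"rot":[0,0,0],"travel":[0.008,0,0.008],"jaw":1},{"rot":[0,0,0],"travel":[0,0,0],"jaw":1}]' | grep -v rot
python3 -m jog '[{"rot":[0,0,0],"travel":[0.006,0,0],"jaw":1},{"rot":[0,0,0],"travel":[0,0,0],"jaw":1}]' | grep -v rot
python3 -m jog '[{"rot":[0,0,0],"travel":[0.005,0,0],"jaw":1},{"rot":[0,0,0],"travel":[0,0,0],"jaw":1}]' | grep -v rot
```

```text
time: 24.0
position: [0.5154, 0.4194, 0.02]
ft_force: [0.3, 0.2, -1.4]
grip_width: 0.32
time: 24.2
position: [0.5155, 0.4198, 0.0182]
ft_force: [-0.1, -0.5, -0.7]
grip_width: 0.315
time: 24.4
position: [0.5158, 0.4201, 0.0171]
ft_force: [1.4, 0.4, 0.5]
grip_width: 0.317
```

```bash

python3 -m jog '[{"rot":[0,0,0],"travel":[0.003,0,0],"jaw":1},{"rot":[0,0,0],"travel":[0,0,0],"jaw":1}]' | grep -v rot
python3 -m jog '[{"rot":[0,0,0],"travel":[0.003,0,0],"jaw":1},{"rot":[0,0,0],"travel":[0,0,0],"jaw":1}]' | grep -v rot
```

```text
time: 24.6
position: [0.5159, 0.4203, 0.0169]
ft_force: [-0.7, -1.8, 4.1]
grip_width: 0.319
time: 24.8
position: [0.516, 0.4206, 0.0169]
ft_force: [-2.6, -1.2, 9.5]
grip_width: 0.313
```

The vial is in contact with the floor at the predicted height. I'll release it and go to the large brown bottle.

```bash

python3 -m jog '[{"rot":[0,0,0],"travel":[0,0,0],"jaw":-1},{"rot":[0,0,0],"travel":[0,0,0],"jaw":-1},{"rot":[0,0,0],"travel":[0,0,0],"jaw":-1},{"rot":[0,0,0],"travel":[-0.1,0,0],"jaw":-1},{"rot":[0,0,0],"travel":[-0.15,0,0],"jaw":-1},{"rot":[0,0,0],"travel":[-0.05,0,0],"jaw":-1},{"rot":[0,0,0],"travel":[0,0,0],"jaw":-1},{"rot":[0,0,0],"travel":[0,0,0],"jaw":-1}]' | grep -v rot
python3 -c "
from h import *
im=ctrl.get_image('side');cv2.imwrite('pics/s10.png',im[:,:,::-1])
crop('pics/s10.png','pics/s10c.png',130,30,280,190,3.6)
d(.680,-.105,.107,-21)"
```

```text
time: 25.6
position: [0.5152, 0.4197, 0.1044]
ft_force: [-0.2, 0.2, -0.1]
grip_width: 0.945
t 25.65 pos [0.5147 0.4193 0.1034] yaw -21.2 F [ 0.4  0.4 -0.7] w 0.967 maxqd 0.01
rot units [-0.04  0.03  0.01]
travel units in target axes [-0.012  1.141  1.434]  in current axes [-0.01   1.146  1.43 ]
```

View pics/s10c.png

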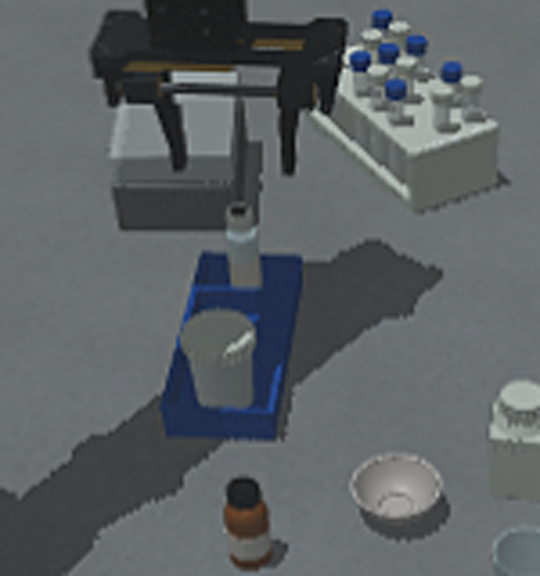

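The vial stands in the narrowest bay, at crop (243,250).

```bash

python3 -m jog '[{"rot":[0,0,0],"travel":[0,0.095,0.119],"jaw":-1},{"rot":[0,0,0],"travel":[0,0.095,0.119],"jaw":-1},{"rot":[0,0,0],"travel":[0,0.095,0.119],"jaw":-1},{"rot":[0,0,0],"travel":[0,0.095,0.119],"jaw":-1},{"rot":[0,0,0],"travel":[0,0.095,0.119],"jaw":-1},{"rot":[0,0,0],"travel":[0,0.095,0.119],"jaw":-1},{"rot":[0,0,0],"travel":[0,0.095,0.119],"jaw":-1},{"rot":[0,0,0],"travel":[0,0.095,0.119],"jaw":-1}]' | grep -v rot
python3 -m jog '[{"rot":[0,0,0],"travel":[0,0.095,0.119],"jaw":-1},{"rot":[0,0,0],"travel":[0,0.095,0.119],"jaw":-1},{"rot":[0,0,0],"travel":[0,0.095,0.119],"jaw":-1},{"rot":[0,0,0],"travel":[0,0.095,0.119],"jaw":-1},{"rot":[0,0,0],"travel":[0,0,0],"jaw":-1},{"rot":[0,0,0],"travel":[0,0,0],"jaw":-1},{"rot":[0,0,0],"travel":[0,0,0],"jaw":-1}]' | grep -v rot
python3 -c "
from h import *
d(.680,-.105,.0045,-21)"
```

```text
time: 26.45
position: [0.6239, 0.0694, 0.1031]
ft_force: [-0.0, 0.3, -0.6]
grip_width: 1.003
time: 27.15
position: [0.6788, -0.1011, 0.1035]
ft_force: [-0.6, 0.5, -0.2]
grip_width: 0.999
t 27.15 pos [ 0.6788 -0.1011  0.1035] yaw -21.11 F [-0.6  0.5 -0.2] w 0.999 maxqd 0.02
rot units [-0.02 -0.01  0.03]
travel units in target axes [0.33  0.008 0.011]  in current axes [0.33  0.009 0.011]
```

```bash

python3 -m jog '[{"rot":[0,0,0],"travel":[0.03,0.009,0.01],"jaw":-1},{"rot":[0,0,0],"travel":[0.09,0,0],"jaw":-1},{"rot":[0,0,0],"travel":[0.1,0,0],"jaw":-1},{"rot":[0,0,0],"travel":[0.08,0,0],"jaw":-1},{"rot":[0,0,0],"travel":[0.03,0,0],"jaw":-1},{"rot":[0,0,0],"travel":[0,0,0],"jaw":-1}]' | grep -v rot
python3 -m jog '[{"rot":[0,0,0],"travel":[0,0,0],"jaw":1},{"rot":[0,0,0],"travel":[0,0,0],"jaw":1},{"rot":[0,0,0],"travel":[0,0,0],"jaw":1},{"rot":[0,0,0],"travel":[0,0,0],"jaw":1},{"rot":[0,0,0],"travel":[0,0,0],"jaw":1},{"rot":[0,0,0],"travel":[0,0,0],"jaw":1},{"rot":[0,0,0],"travel":[0,0,0],"jaw":1},{"rot":[0,0,0],"travel":[0,0,0],"jaw":1}]' 30 | grep -v rot
```

```text
time: 27.75
position: [0.6797, -0.1054, 0.0043]
ft_force: [0.7, 0.2, 0.3]
grip_width: 1.001
time: 28.55
position: [0.6808, -0.1067, 0.0065]
ft_force: [-2.6, 1.2, 2.4]
grip_width: 0.568
```

```bash

python3 -m jog '[{"rot":[0,0,0],"travel":[-0.08,0,0],"jaw":1},{"rot":[0,0,0],"travel":[-0.14,0,0],"jaw":1},{"rot":[0,0,0],"travel":[-0.15,0,0],"jaw":1},{"rot":[0,0,0],"travel":[0,0,0],"jaw":1},{"rot":[0,0,0],"travel":[0,0,0],"jaw":1}]' | grep -v rot
python3 -c "
from h import *
d(.4935,.3599,.1175,-21.2)"
```

```text
time: 29.05
position: [0.6817, -0.1072, 0.1179]
ft_force: [-0.9, 0.2, -2.7]
grip_width: 0.565
t 29.05 pos [ 0.6817 -0.1072  0.1179] yaw -21.21 F [-0.9  0.2 -2.7] w 0.565 maxqd 0.05
rot units [-0.   -0.01 -0.03]
travel units in target axes [ 1.000e-03 -1.148e+00 -1.225e+00]  in current axes [-0.    -1.148 -1.225]
```

```bash

python3 -m jog '[{"rot":[0,0,0],"travel":[0,-0.0957,-0.102],"jaw":1},{"rot":[0,0,0],"travel":[0,-0.0957,-0.102],"jaw":1},{"rot":[0,0,0],"travel":[0,-0.0957,-0.102],"jaw":1},{"rot":[0,0,0],"travel":[0,-0.0957,-0.102],"jaw":1},{"rot":[0,0,0],"travel":[0,-0.0957,-0.102],"jaw":1},{"rot":[0,0,0],"travel":[0,-0.0957,-0.102],"jaw":1},{"rot":[0,0,0],"travel":[0,-0.0957,-0.102],"jaw":1},{"rot":[0,0,0],"travel":[0,-0.0957,-0.102],"jaw":1}]' | grep -v rot
python3 -m jog '[{"rot":[0,0,0],"travel":[0,-0.0957,-0.102],"jaw":1},{"rot":[0,0,0],"travel":[0,-0.0957,-0.102],"jaw":1},{"rot":[0,0,0],"travel":[0,-0.0957,-0.102],"jaw":1},{"rot":[0,0,0],"travel":[0,-0.0957,-0.102],"jaw":1},{"rot":[0,0,0],"travel":[0,0,0],"jaw":1},{"rot":[0,0,0],"travel":[0,0,0],"jaw":1},{"rot":[0,0,0],"travel":[0,0,0],"jaw":1}]' | grep -v rot
python3 -c "
from h import *
d(.4935,.3599,.0105,-21.2)
im=ctrl.get_image('side');cv2.imwrite('pics/s11.png',im[:,:,::-1])
crop('pics/s11.png','pics/s11c.png',130,30,280,190,3.6)"
```

```text
time: 29.85
position: [0.553, 0.2056, 0.1147]
ft_force: [0.7, 0.2, -1.0]
grip_width: 0.57
time: 30.55
position: [0.4926, 0.3581, 0.1156]
ft_force: [0.3, -0.7, -2.4]
grip_width: 0.565
t 30.55 pos [0.4926 0.3581 0.1156] yaw -21.29 F [ 0.3 -0.7 -2.4] w 0.565 maxqd 0.01
rot units [-0.02  0.03  0.  ]
travel units in target axes [ 0.35   0.001 -0.007]  in current axes [ 0.35   0.001 -0.008]
```

View pics/s11c.png

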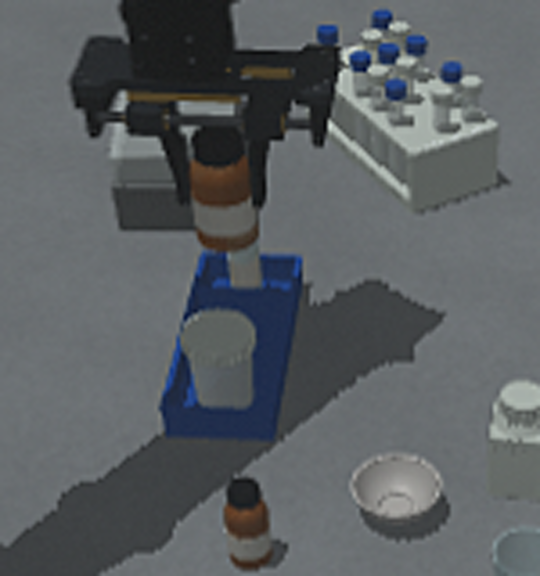

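```bash

python3 -m jog '[{"rot":[0,0,0],"travel":[0.08,0.001,-0.004],"jaw":1},{"rot":[0,0,0],"travel":[0.1,0,0],"jaw":1},{"rot":[0,0,0],"travel":[0.09,0,0],"jaw":1},{"rot":[0,0,0],"travel":[0.04,0,0],"jaw":1},{"rot":[0,0,0],"travel":[0.015,0,0],"jaw":1},{"rot":[0,0,0],"travel":[0,0,0],"jaw":1}]' | grep -v rot
python3 -m jog '[{"rot":[0,0,0],"travel":[0.008,0,0],"jaw":1},{"rot":[0,0,0],"travel":[0,0,0],"jaw":1}]' | grep -v rot
python3 -m jog '[{"rot":[0,0,0],"travel":[0.008,0,0],"jaw":1},{"rot":[0,0,0],"travel":[0,0,0],"jaw":1}]' | grep -v rot
```

```text
time: 31.2
position: [0.4939, 0.3605, 0.0199]
ft_force: [0.6, -0.4, -1.3]
grip_width: 0.564
time: 31.4
position: [0.4941, 0.3616, 0.0184]
ft_force: [-0.1, -0.4, -2.4]
grip_width: 0.567
time: 31.6
position: [0.4934, 0.3612, 0.0151]
ft_force: [-0.1, 0.9, -2.3]
grip_width: 0.564
```

```bash

python3 -m jog '[{"rot":[0,0,0],"travel":[0.008,0,0],"jaw":1},{"rot":[0,0,0],"travel":[0,0,0],"jaw":1}]' | grep -v rot
python3 -m jog '[{"rot":[0,0,0],"travel":[0.005,0,0],"jaw":1},{"rot":[0,0,0],"travel":[0,0,0],"jaw":1}]' | grep -v rot
python3 -m jog '[{"rot":[0,0,0],"travel":[0.004,0,0],"jaw":1},{"rot":[0,0,0],"travel":[0,0,0],"jaw":1}]' | grep -v rot
```

```text
time: 31.8
position: [0.4931, 0.3609, 0.0122]
ft_force: [-1.0, 0.2, -2.1]
grip_width: 0.565
time: 32.0
position: [0.4932, 0.3609, 0.0107]
ft_force: [-0.1, 0.8, -2.2]
grip_width: 0.564
time: 32.2
position: [0.4934, 0.3611, 0.0104]
ft_force: [-1.2, -0.9, 3.6]
grip_width: 0.569
```

```bash

python3 -m jog '[{"rot":[0,0,0],"travel":[0.002,0,0],"jaw":1},{"rot":[0,0,0],"travel":[0,0,0],"jaw":-1},{"rot":[0,0,0],"travel":[0,0,0],"jaw":-1},{"rot":[0,0,0],"travel":[0,0,0],"jaw":-1},{"rot":[0,0,0],"travel":[-0.1,0,0],"jaw":-1},{"rot":[0,0,0],"travel":[-0.15,0,0],"jaw":-1},{"rot":[0,0,0],"travel":[-0.05,0,0],"jaw":-1},{"rot":[0,0,0],"travel":[0,0,0],"jaw":-1}]' 20 | grep -v rot
python3 -m jog '[{"rot":[1,0,0],"travel":[0,0,0],"jaw":-1},{"rot":[1,0,0],"travel":[0,0,0],"jaw":-1},{"rot":[1,0,0],"travel":[0,0,0],"jaw":-1},{"rot":[1,0,0],"travel":[0,0,0],"jaw":-1},{"rot":[1,0,0],"travel":[0,0,0],"jaw":-1},{"rot":[1,0,0],"travel":[0,0,0],"jaw":-1},{"rot":[1,0,0],"travel":[0,0,0],"jaw":-1},{"rot":[1,0,0],"travel":[0,0,0],"jaw":-1}]' | grep -v rot
python3 -c "
from h import *
im=ctrl.get_image('side');cv2.imwrite('pics/s12.png',im[:,:,::-1])
crop('pics/s12.png','pics/s12c.png',130,30,280,190,3.6)
d(.4425,.1045,.1,-61.9)"
```

```text
time: 33.0
position: [0.4953, 0.3624, 0.1022]
ft_force: [-0.9, -0.1, 0.4]
grip_width: 0.991
time: 33.8
position: [0.4923, 0.3603, 0.097]
ft_force: [0.1, -0.6, 0.1]
grip_width: 0.996
t 33.85 pos [0.4923 0.3603 0.097 ] yaw -61.58 F [ 0.1 -0.4  0.9] w 1.001 maxqd 0.17
rot units [ 0.06  0.03 -0.01]
travel units in target axes [-0.01   0.674  0.548]  in current axes [-0.008  0.671  0.552]
```

View pics/s12c.png

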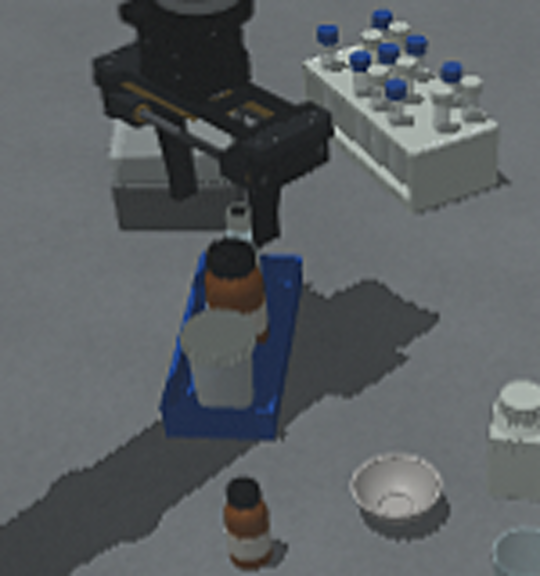

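All three stand in the three-bay carrier, at crop (220,350), (235,280) and (238,225). Next is the small brown bottle.

```bash

python3 -m jog '[{"rot":[0,0,0],"travel":[0,0.112,0.092],"jaw":-1},{"rot":[0,0,0],"travel":[0,0.112,0.092],"jaw":-1},{"rot":[0,0,0],"travel":[0,0.112,0.092],"jaw":-1},{"rot":[0,0,0],"travel":[0,0.112,0.092],"jaw":-1},{"rot":[0,0,0],"travel":[0,0.112,0.092],"jaw":-1},{"rot":[0,0,0],"travel":[0,0.112,0.092],"jaw":-1},{"rot":[0,0,0],"travel":[0,0,0],"jaw":-1},{"rot":[0,0,0],"travel":[0,0,0],"jaw":-1}]' | grep -v rot
python3 -c "
from h import *
d(.4425,.1045,-.0045,-61.9)"
```

```text
time: 34.65
position: [0.4446, 0.1042, 0.0985]
ft_force: [0.9, 0.7, -0.1]
grip_width: 0.999
t 34.65 pos [0.4446 0.1042 0.0985] yaw -61.24 F [ 0.9  0.7 -0.1] w 0.999 maxqd 0.04
rot units [0.13 0.   0.02]
travel units in target axes [ 0.343 -0.004  0.006]  in current axes [ 0.343 -0.004  0.006]
```

```bash

python3 -m jog '[{"rot":[0.1,0,0],"travel":[0.04,-0.003,0.006],"jaw":-1},{"rot":[0,0,0],"travel":[0.1,0,0],"jaw":-1},{"rot":[0,0,0],"travel":[0.1,0,0],"jaw":-1},{"rot":[0,0,0],"travel":[0.07,0,0],"jaw":-1},{"rot":[0,0,0],"travel":[0.033,0,0],"jaw":-1},{"rot":[0,0,0],"travel":[0,0,0],"jaw":-1}]' | grep -v rot
python3 -m jog '[{"rot":[0,0,0],"travel":[0,0,0],"jaw":1},{"rot":[0,0,0],"travel":[0,0,0],"jaw":1},{"rot":[0,0,0],"travel":[0,0,0],"jaw":1},{"rot":[0,0,0],"travel":[0,0,0],"jaw":1},{"rot":[0,0,0],"travel":[0,0,0],"jaw":1},{"rot":[0,0,0],"travel":[0,0,0],"jaw":1},{"rot":[0,0,0],"travel":[0,0,0],"jaw":1},{"rot":[0,0,0],"travel":[0,0,0],"jaw":1}]' 20 | grep -v rot
python3 -m jog '[{"rot":[0,0,0],"travel":[0,0,0],"jaw":1},{"rot":[0,0,0],"travel":[0,0,0],"jaw":1},{"rot":[0,0,0],"travel":[0,0,0],"jaw":1}]' | grep -v rot
```

```text
time: 35.25
position: [0.4418, 0.1044, -0.0056]
ft_force: [-0.1, -0.5, -0.3]
grip_width: 1.001
time: 36.05
position: [0.4433, 0.1047, -0.0037]
ft_force: [0.2, 1.8, -0.6]
grip_width: 0.362
time: 36.35
position: [0.4433, 0.1047, -0.0037]
ft_force: [-0.7, 0.5, 1.1]
grip_width: 0.359
```

```bash

python3 -m jog '[{"rot":[0,0,0],"travel":[-0.08,0,0],"jaw":1},{"rot":[0,0,0],"travel":[-0.14,0,0],"jaw":1},{"rot":[0,0,0],"travel":[-0.12,0,0],"jaw":1},{"rot":[0,0,0],"travel":[0,0,0],"jaw":1},{"rot":[0,0,0],"travel":[0,0,0],"jaw":1}]' | grep -v rot
python3 -c "
from h import *
d(.4475,-.3397,.098,-61.9)"
```

```text
time: 36.85
position: [0.4437, 0.1048, 0.0987]
ft_force: [-0.3, -0.2, -0.8]
grip_width: 0.36
t 36.85 pos [0.4437 0.1048 0.0987] yaw -61.7 F [-0.3 -0.2 -0.8] w 0.36 maxqd 0.04
rot units [ 0.04 -0.02  0.01]
travel units in target axes [0.002 1.313 0.687]  in current axes [0.    1.31  0.691]
```

```bash

python3 -m jog '[{"rot":[0,0,0],"travel":[0,0.131,0.069],"jaw":1},{"rot":[0,0,0],"travel":[0,0.131,0.069],"jaw":1},{"rot":[0,0,0],"travel":[0,0.131,0.069],"jaw":1},{"rot":[0,0,0],"travel":[0,0.131,0.069],"jaw":1},{"rot":[0,0,0],"travel":[0,0.131,0.069],"jaw":1},{"rot":[0,0,0],"travel":[0,0.131,0.069],"jaw":1},{"rot":[0,0,0],"travel":[0,0.131,0.069],"jaw":1},{"rot":[0,0,0],"travel":[0,0.131,0.069],"jaw":1}]' | grep -v rot
python3 -m jog '[{"rot":[0,0,0],"travel":[0,0.131,0.069],"jaw":1},{"rot":[0,0,0],"travel":[0,0.131,0.069],"jaw":1},{"rot":[0,0,0],"travel":[0,0,0],"jaw":1},{"rot":[0,0,0],"travel":[0,0,0],"jaw":1},{"rot":[0,0,0],"travel":[0,0,0],"jaw":1}]' | grep -v rot
python3 -c "
from h import *
d(.4475,-.3397,.0003,-61.9)
im=ctrl.get_image('side');cv2.imwrite('pics/s13.png',im[:,:,::-1])
crop('pics/s13.png','pics/s13c.png',180,200,340,360,3.6)"
```

```text
time: 37.65
position: [0.4456, -0.2517, 0.0969]
ft_force: [-0.3, 0.7, 0.4]
grip_width: 0.359
time: 38.15
position: [0.4469, -0.3381, 0.0969]
ft_force: [-0.3, 0.3, -0.9]
grip_width: 0.356
t 38.15 pos [ 0.4469 -0.3381  0.0969] yaw -61.66 F [-0.3  0.3 -0.9] w 0.356 maxqd 0.03
rot units [0.05 0.01 0.03]
travel units in target axes [0.322 0.006 0.001]  in current axes [0.322 0.006 0.001]
```

View pics/s13c.png

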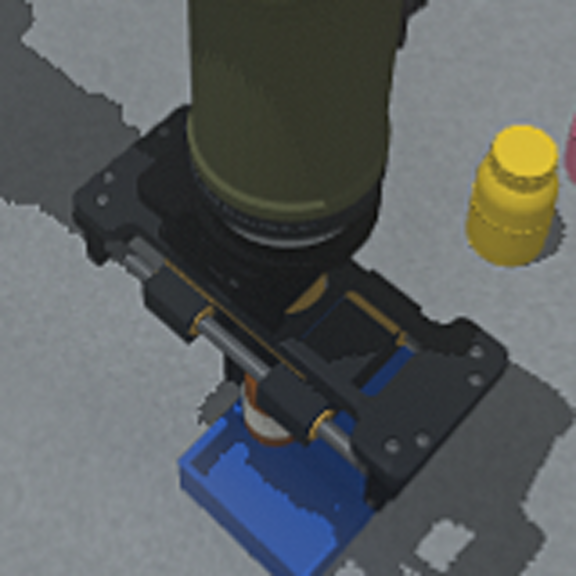

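```bash

python3 -m jog '[{"rot":[0,0,0],"travel":[0.08,0.004,0.001],"jaw":1},{"rot":[0,0,0],"travel":[0.1,0,0],"jaw":1},{"rot":[0,0,0],"travel":[0.08,0,0],"jaw":1},{"rot":[0,0,0],"travel":[0.025,0,0],"jaw":1},{"rot":[0,0,0],"travel":[0.01,0,0],"jaw":1},{"rot":[0,0,0],"travel":[0,0,0],"jaw":1}]' | grep -v rot
python3 -m jog '[{"rot":[0,0,0],"travel":[0.008,0,0],"jaw":1},{"rot":[0,0,0],"travel":[0,0,0],"jaw":1}]' | grep -v rot
python3 -m jog '[{"rot":[0,0,0],"travel":[0.006,0,0],"jaw":1},{"rot":[0,0,0],"travel":[0,0,0],"jaw":1}]' | grep -v rot
```

```text
time: 38.8
position: [0.4486, -0.3403, 0.0104]
ft_force: [-0.0, -0.3, -0.1]
grip_width: 0.359
time: 39.0
position: [0.4484, -0.341, 0.0081]
ft_force: [-0.6, 0.2, 0.0]
grip_width: 0.364
time: 39.2
position: [0.4477, -0.3409, 0.0057]
ft_force: [0.6, 0.1, -0.2]
grip_width: 0.362
```

```bash

python3 -m jog '[{"rot":[0,0,0],"travel":[0.008,0,0],"jaw":1},{"rot":[0,0,0],"travel":[0,0,0],"jaw":1}]' | grep -v rot
python3 -m jog '[{"rot":[0,0,0],"travel":[0.006,0,0],"jaw":1},{"rot":[0,0,0],"travel":[0,0,0],"jaw":1}]' | grep -v rot
python3 -m jog '[{"rot":[0,0,0],"travel":[0.004,0,0],"jaw":1},{"rot":[0,0,0],"travel":[0,0,0],"jaw":1}]' | grep -v rot
python3 -m jog '[{"rot":[0,0,0],"travel":[0.004,0,0],"jaw":1},{"rot":[0,0,0],"travel":[0,0,0],"jaw":1}]' | grep -v rot
```

```text
time: 39.4
position: [0.4475, -0.3407, 0.0029]
ft_force: [-0.9, -0.3, -0.7]
grip_width: 0.362
time: 39.6
position: [0.4475, -0.3407, 0.0011]
ft_force: [-0.2, 0.5, -0.8]
grip_width: 0.361
time: 39.8
position: [0.4477, -0.341, 0.0003]
ft_force: [-0.2, 0.9, 2.0]
grip_width: 0.359
time: 40.0
position: [0.4479, -0.3409, 0.0002]
ft_force: [-2.9, 2.7, 11.2]
grip_width: 0.36
```

```bash

python3 -m jog '[{"rot":[0,0,0],"travel":[0,0,0],"jaw":0.05},{"rot":[0,0,0],"travel":[0,0,0],"jaw":0.05},{"rot":[0,0,0],"travel":[0,0,0],"jaw":0.05},{"rot":[0,0,0],"travel":[-0.04,0,0],"jaw":0.05},{"rot":[0,0,0],"travel":[-0.12,0,0],"jaw":0.05},{"rot":[0,0,0],"travel":[-0.16,0,0],"jaw":-1},{"rot":[0,0,0],"travel":[-0.02,0,0],"jaw":-1},{"rot":[0,0,0],"travel":[0,0,0],"jaw":-1}]' | grep -v rot
python3 -m jog '[{"rot":[-1,0,0],"travel":[0,0,0],"jaw":-1},{"rot":[-1,0,0],"travel":[0,0,0],"jaw":-1},{"rot":[-1,0,0],"travel":[0,0,0],"jaw":-1},{"rot":[-1,0,0],"travel":[0,0,0],"jaw":-1},{"rot":[-1,0,0],"travel":[0,0,0],"jaw":-1},{"rot":[-1,0,0],"travel":[0,0,0],"jaw":-1},{"rot":[-1,0,0],"travel":[0,0,0],"jaw":-1},{"rot":[-0.4,0,0],"travel":[0,0,0],"jaw":-1}]' | grep -v rot
python3 -c "
from h import *
im=ctrl.get_image('top');cv2.imwrite('pics/t14.png',im[:,:,::-1])
d(.661,.119,.1,-25)"
```

```text
time: 40.8
position: [0.4489, -0.3417, 0.1031]
ft_force: [0.1, 0.4, -1.2]
grip_width: 0.667
time: 41.6
position: [0.4467, -0.34, 0.0995]
ft_force: [0.1, 0.3, -0.8]
grip_width: 1.006
t 41.65 pos [ 0.4467 -0.34    0.0995] yaw -24.54 F [-0.   0.5 -0.4] w 0.997 maxqd 0.07
rot units [ 0.09 -0.    0.03]
travel units in target axes [-2.000e-03  1.000e-03 -1.689e+00]  in current axes [-1.000e-03  1.400e-02 -1.689e+00]
```

View pics/t14.png

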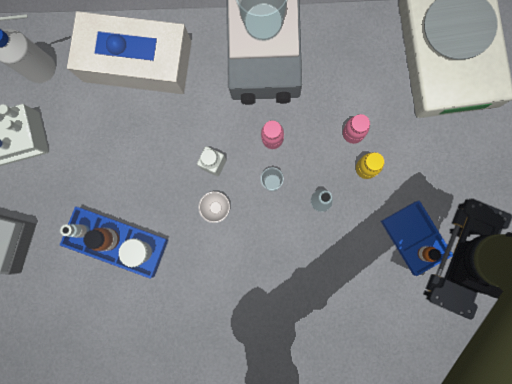

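The top view shows vial, large bottle and cup at (67,230), (98,239) and (134,253), the small bottle at (429,253) in the narrower bay, and the bystanders where they were. Next is the square bottle.

```bash

python3 -m jog '[{"rot":[0.1,0,0],"travel":[0,0,-0.141],"jaw":-1},{"rot":[0,0,0],"travel":[0,0,-0.141],"jaw":-1},{"rot":[0,0,0],"travel":[0,0,-0.141],"jaw":-1},{"rot":[0,0,0],"travel":[0,0,-0.141],"jaw":-1},{"rot":[0,0,0],"travel":[0,0,-0.141],"jaw":-1},{"rot":[0,0,0],"travel":[0,0,-0.141],"jaw":-1},{"rot":[0,0,0],"travel":[0,0,-0.141],"jaw":-1},{"rot":[0,0,0],"travel":[0,0,-0.141],"jaw":-1}]' | grep -v rot
python3 -m jog '[{"rot":[0,0,0],"travel":[0,0,-0.141],"jaw":-1},{"rot":[0,0,0],"travel":[0,0,-0.141],"jaw":-1},{"rot":[0,0,0],"travel":[0,0,-0.141],"jaw":-1},{"rot":[0,0,0],"travel":[0,0,-0.141],"jaw":-1},{"rot":[0,0,0],"travel":[0,0,0],"jaw":-1},{"rot":[0,0,0],"travel":[0,0,0],"jaw":-1},{"rot":[0,0,0],"travel":[0,0,0],"jaw":-1}]' | grep -v rot
python3 -c "
from h import *
d(.661,.119,.0045,-25)"
```

```text
time: 42.45
position: [0.591, -0.0326, 0.0998]
ft_force: [-0.1, -0.1, 0.1]
grip_width: 1.004
time: 43.15
position: [0.6627, 0.1166, 0.1001]
ft_force: [-0.3, 0.0, -0.8]
grip_width: 0.999
t 43.15 pos [0.6627 0.1166 0.1001] yaw -25.34 F [-0.3  0.  -0.8] w 0.999 maxqd 0.02
rot units [-0.07  0.02  0.01]
travel units in target axes [ 0.319 -0.008 -0.005]  in current axes [ 0.319 -0.008 -0.005]
```

```bash

python3 -m jog '[{"rot":[0,0,0],"travel":[0.03,-0.007,-0.005],"jaw":-1},{"rot":[0,0,0],"travel":[0.09,0,0],"jaw":-1},{"rot":[0,0,0],"travel":[0.1,0,0],"jaw":-1},{"rot":[0,0,0],"travel":[0.07,0,0],"jaw":-1},{"rot":[0,0,0],"travel":[0.029,0,0],"jaw":-1},{"rot":[0,0,0],"travel":[0,0,0],"jaw":-1}]' | grep -v rot
python3 -m jog '[{"rot":[0,0,0],"travel":[0,0,0],"jaw":1},{"rot":[0,0,0],"travel":[0,0,0],"jaw":1},{"rot":[0,0,0],"travel":[0,0,0],"jaw":1},{"rot":[0,0,0],"travel":[0,0,0],"jaw":1},{"rot":[0,0,0],"travel":[0,0,0],"jaw":1},{"rot":[0,0,0],"travel":[0,0,0],"jaw":1},{"rot":[0,0,0],"travel":[0,0,0],"jaw":1},{"rot":[0,0,0],"travel":[0,0,0],"jaw":1}]' 25 | grep -v rot
python3 -m jog '[{"rot":[0,0,0],"travel":[0,0,0],"jaw":1},{"rot":[0,0,0],"travel":[0,0,0],"jaw":1}]' | grep -v rot
```

```text
time: 43.75
position: [0.6609, 0.1199, 0.0038]
ft_force: [-0.3, 0.3, 0.1]
grip_width: 1.001
time: 44.55
position: [0.6621, 0.121, 0.0054]
ft_force: [-0.8, 0.5, 2.6]
grip_width: 0.527
time: 44.75
position: [0.6621, 0.1211, 0.0054]
ft_force: [-2.2, 0.7, 2.6]
grip_width: 0.525
```

```bash

python3 -m jog '[{"rot":[0,0,0],"travel":[-0.08,0,0],"jaw":1},{"rot":[0,0,0],"travel":[-0.14,0,0],"jaw":1},{"rot":[0,0,0],"travel":[-0.14,0,0],"jaw":1},{"rot":[0,0,0],"travel":[-0.06,0,0],"jaw":1},{"rot":[0,0,0],"travel":[0,0,0],"jaw":1},{"rot":[0,0,0],"travel":[0,0,0],"jaw":1}]' | grep -v rot
python3 -c "
from h import *
d(.5057,-.3086,.13,-25)"
```

```text
time: 45.35
position: [0.6619, 0.1209, 0.1304]
ft_force: [-0.7, 0.1, -1.6]
grip_width: 0.525
t 45.35 pos [0.6619 0.1209 0.1304] yaw -25.2 F [-0.7  0.1 -1.6] w 0.525 maxqd 0.03
rot units [-0.04  0.    0.01]
travel units in target axes [1.000e-03 1.330e-01 1.517e+00]  in current axes [0.002 0.138 1.517]
```

```bash

python3 -m jog '[{"rot":[0,0,0],"travel":[0,0.0125,0.138],"jaw":1},{"rot":[0,0,0],"travel":[0,0.0125,0.138],"jaw":1},{"rot":[0,0,0],"travel":[0,0.0125,0.138],"jaw":1},{"rot":[0,0,0],"travel":[0,0.0125,0.138],"jaw":1},{"rot":[0,0,0],"travel":[0,0.0125,0.138],"jaw":1},{"rot":[0,0,0],"travel":[0,0.0125,0.138],"jaw":1},{"rot":[0,0,0],"travel":[0,0.0125,0.138],"jaw":1},{"rot":[0,0,0],"travel":[0,0.0125,0.138],"jaw":1}]' | grep -v rot
python3 -m jog '[{"rot":[0,0,0],"travel":[0,0.0125,0.138],"jaw":1},{"rot":[0,0,0],"travel":[0,0.0125,0.138],"jaw":1},{"rot":[0,0,0],"travel":[0,0.0125,0.138],"jaw":1},{"rot":[1,0,0],"travel":[0,0,0],"jaw":1},{"rot":[1,0,0],"travel":[0,0,0],"jaw":1},{"rot":[1,0,0],"travel":[0,0,0],"jaw":1},{"rot":[1,0,0],"travel":[0,0,0],"jaw":1},{"rot":[1,0,0],"travel":[0,0,0],"jaw":1}]' | grep -v rot
python3 -m jog '[{"rot":[1,0,0],"travel":[0,0,0],"jaw":1},{"rot":[1,0,0],"travel":[0,0,0],"jaw":1},{"rot":[0.3,0,0],"travel":[0,0,0],"jaw":1},{"rot":[0,0,0],"travel":[0,0,0],"jaw":1},{"rot":[0,0,0],"travel":[0,0,0],"jaw":1}]' | grep -v rot
python3 -c "
from h import *
d(.5057,-.3086,.0094,-61.9)
im=ctrl.get_image('side');cv2.imwrite('pics/s15.png',im[:,:,::-1])
crop('pics/s15.png','pics/s15c.png',180,200,340,360,3.6)"
```

```text
time: 46.15
position: [0.5463, -0.1924, 0.1291]
ft_force: [0.9, 0.8, -0.6]
grip_width: 0.521
time: 46.95
position: [0.5044, -0.308, 0.1289]
ft_force: [-0.2, -0.2, -0.6]
grip_width: 0.527
time: 47.45
position: [0.5052, -0.3085, 0.1305]
ft_force: [-0.4, 0.2, -0.1]
grip_width: 0.524
t 47.45 pos [ 0.5052 -0.3085  0.1305] yaw -61.62 F [-0.4  0.2 -0.1] w 0.524 maxqd 0.01
rot units [0.06 0.01 0.01]
travel units in target axes [ 0.404  0.001 -0.001]  in current axes [ 0.404  0.001 -0.002]
```

View pics/s15c.png

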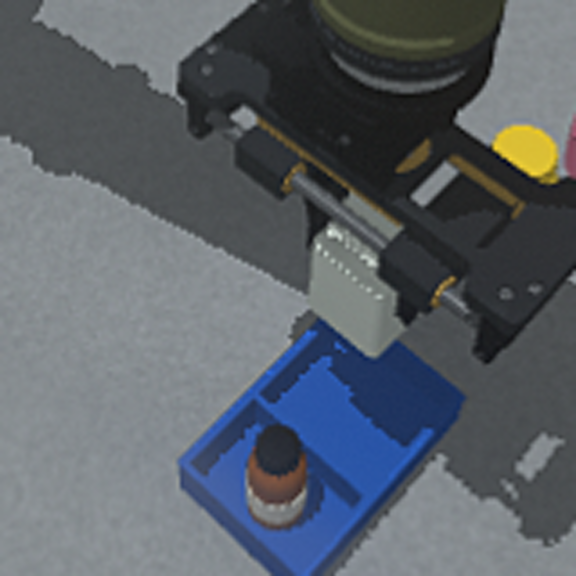

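The small bottle stands in the narrower bay, at crop (278,475), and the square bottle hangs level above the wider one. I'll lower it.

```bash

python3 -m jog '[{"rot":[0,0,0],"travel":[0.08,0,0],"jaw":1},{"rot":[0,0,0],"travel":[0.12,0,0],"jaw":1},{"rot":[0,0,0],"travel":[0.1,0,0],"jaw":1},{"rot":[0,0,0],"travel":[0.05,0,0],"jaw":1},{"rot":[0,0,0],"travel":[0.02,0,0],"jaw":1},{"rot":[0,0,0],"travel":[0,0,0],"jaw":1}]' | grep -v rot
python3 -m jog '[{"rot":[0,0,0],"travel":[0.008,0,0],"jaw":1},{"rot":[0,0,0],"travel":[0,0,0],"jaw":1}]' | grep -v rot
python3 -m jog '[{"rot":[0,0,0],"travel":[0.008,0,0],"jaw":1},{"rot":[0,0,0],"travel":[0,0,0],"jaw":1}]' | grep -v rot
```

```text
time: 48.1
position: [0.5056, -0.309, 0.0203]
ft_force: [1.2, 0.5, -0.8]
grip_width: 0.522
time: 48.3
position: [0.5064, -0.3093, 0.0189]
ft_force: [-1.0, -0.2, -1.1]
grip_width: 0.527
time: 48.5
position: [0.5058, -0.3087, 0.0157]
ft_force: [0.0, -0.2, -1.2]
grip_width: 0.527
```

```bash

python3 -m jog '[{"rot":[0,0,0],"travel":[0.01,0,0],"jaw":1},{"rot":[0,0,0],"travel":[0,0,0],"jaw":1}]' | grep -v rot
python3 -m jog '[{"rot":[0,0,0],"travel":[0.007,0,0],"jaw":1},{"rot":[0,0,0],"travel":[0,0,0],"jaw":1}]' | grep -v rot
python3 -m jog '[{"rot":[0,0,0],"travel":[0.004,0,0],"jaw":1},{"rot":[0,0,0],"travel":[0,0,0],"jaw":1}]' | grep -v rot
python3 -m jog '[{"rot":[0,0,0],"travel":[0.004,0,0],"jaw":1},{"rot":[0,0,0],"travel":[0,0,0],"jaw":1}]' | grep -v rot
```

```text
time: 48.7
position: [0.5054, -0.3085, 0.0121]
ft_force: [-0.2, 0.4, -0.9]
grip_width: 0.528
time: 48.9
position: [0.5054, -0.3086, 0.0101]
ft_force: [0.0, 0.9, -0.7]
grip_width: 0.525
time: 49.1
position: [0.5057, -0.3089, 0.0094]
ft_force: [-0.4, 0.1, 0.0]
grip_width: 0.53
time: 49.3
position: [0.5057, -0.3088, 0.0094]
ft_force: [-4.5, 2.5, 11.0]
grip_width: 0.527
```

```bash

python3 -m jog '[{"rot":[0,0,0],"travel":[0,0,0],"jaw":-1},{"rot":[0,0,0],"travel":[0,0,0],"jaw":-1},{"rot":[0,0,0],"travel":[0,0,0],"jaw":-1},{"rot":[0,0,0],"travel":[-0.1,0,0],"jaw":-1},{"rot":[0,0,0],"travel":[-0.16,0,0],"jaw":-1},{"rot":[0,0,0],"travel":[-0.16,0,0],"jaw":-1},{"rot":[0,0,0],"travel":[0,0,0],"jaw":-1}]' | grep -v rot
python3 -m jog '[{"rot":[0,0,0],"travel":[0,0.15,0],"jaw":-1},{"rot":[0,0,0],"travel":[0,0.15,0],"jaw":-1},{"rot":[0,0,0],"travel":[0,0.15,0],"jaw":-1},{"rot":[0,0,0],"travel":[0,0.15,0],"jaw":-1},{"rot":[0,0,0],"travel":[0,0.15,0],"jaw":-1},{"rot":[0,0,0],"travel":[0,0,0],"jaw":-1},{"rot":[0,0,0],"travel":[0,0,0],"jaw":-1},{"rot":[0,0,0],"travel":[0,0,0],"jaw":-1}]' | grep -v rot
python3 -c "
from h import *
for n in('side','top'):
  im=ctrl.get_image(n);cv2.imwrite(f'pics/{n}16.png',im[:,:,::-1])"
```

```text
time: 50.0
position: [0.5089, -0.3119, 0.1402]
ft_force: [0.3, -0.5, -0.1]
grip_width: 0.986
time: 50.8
position: [0.6122, -0.5057, 0.1336]
ft_force: [0.4, 0.2, 0.4]
grip_width: 1.001
```

View pics/side16.png

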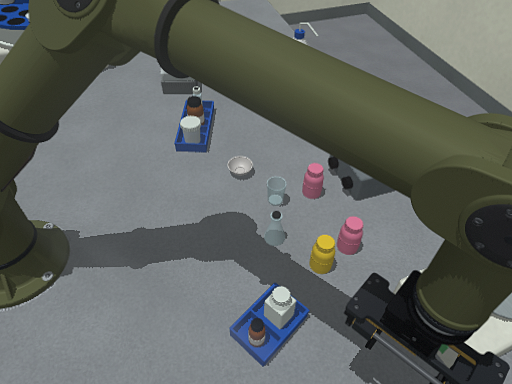

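View pics/top16.png

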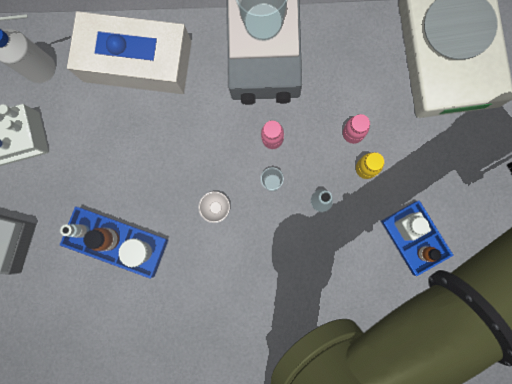

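```bash

python3 -c "
from h import *
a,b=np.load('car.npy')
im=cv2.imread('pics/top16.png')
o=[]
for k,p,L in(('three',a,[('cup',-.064,.074,29),('large',.016,.094,19),('vial',.08,.092,12)]),('two',b,[('sq',-.027,.092,17),('small',.039,.076,11)])):
  for n,x,h,r in L:
    X=np.r_[bay(k,p,x),h];t=np.linspace(0,6.3,30)
    C=np.c_[X[0]+r/1e3*np.cos(t),X[1]+r/1e3*np.sin(t),np.full(30,h)];o.append(P('top',C))
def dr(x0,y0,x1,y1,s,f):
  c=cv2.resize(im[y0:y1,x0:x1],None,fx=s,fy=s,interpolation=cv2.INTER_CUBIC)
  for q in o: cv2.polylines(c,[np.round((q-[x0,y0]+.5)*s).astype(int)],True,(0,255,255))
  return c
A=dr(50,195,180,285,4,0);B=dr(370,190,465,280,4,0)
cv2.imwrite('pics/f16.png',np.hstack([A[:360],B[:360]][:1]+[B[:360,:280]]))
i0=cv2.imread('pics/top0.png').astype(int)
for n,(u,v) in dict(beaker=(272,179),flask=(322,199),dish=(214,207)).items():
  t=i0[v-18:v+18,u-18:u+18].astype(np.uint8);R_=im[v-30:v+30,u-30:u+30]
  m=cv2.matchTemplate(R_,t,cv2.TM_CCOEFF_NORMED);print(n,m.max().round(3),np.array(np.unravel_index(m.argmax(),m.shape))-12)
"
```

```text
beaker 0.998 [0 0]
flask 0.659 [0 0]
dish 0.999 [0 0]
```

View pics/f16.png

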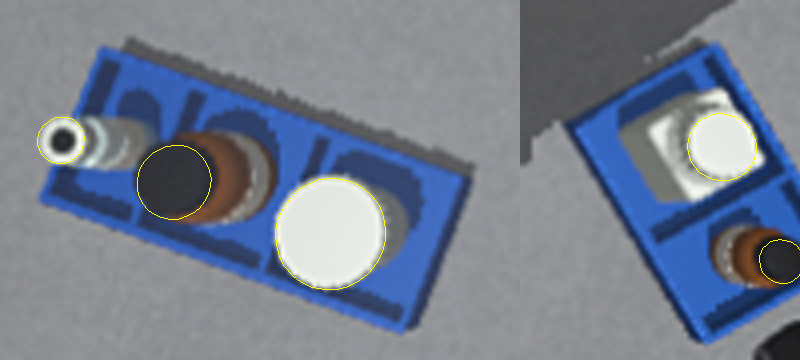

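The caps fall on their predicted circles at standing height in all five bays, so everything is upright, seated and centred. The bystanders have not moved. I'm handing the job in.

```bash
python3 -c "
from h import *
s=ctrl.get_state();print(s['time'],s['ft_force'].round(1),abs(s['qd']).max())
ctrl.close_job()"
```

```text
50.9 [-0.7 -0.4  0.4] 0.00823902498857355
the job is handed in; nothing more can be done
```

Both kits are made up and the job is handed in at about 51 s. The cup, large brown bottle and vial are in the three-bay carrier. The square bottle and small brown bottle are in the two-bay carrier. Each was lowered until it touched the floor of its bay (about 4 to 11 N at the wrist) before release.

**Last checks:**
- **Containers:** in the last top view all five caps lie on the circles predicted for upright, seated and centred containers.
- **Beaker and dish:** image matching shows no shift.
- **Flask:** it matched at zero shift, but only at 0.66, probably because the arm's shadow fell on it. It looks upright and in place in both views.
- **Robot:** it ended clear of everything with no contact force.

**What disagreed:**
- **Tool height:** the fingertips sit about 28.5 mm higher than the reported tool position. Because of this, the first grasp closed above the cup's lid without touching it. I measured the offset by touching the shut fingers to the bare bench (16 N) and corrected every later height. The floor contacts then came within 1 mm of the predicted heights.

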